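# Put the tamper away under its pinned lid

## Task

Put the coffee tamper away: stand it upright inside the open wooden case, setting it down rather than dropping it. Then put the lid on the case so that its two holes go over the two dowel pins, large hole on the large brass pin and small hole on the small steel pin, and it lies flush on the rim all round; do not drop the lid either. Leave the two shot glasses and the knock box as they stand.

Things in the scene. Friction and masses are not known exactly. Their poses are not given: they have to be found in the camera images.
- case: Open light-wood case that does not move, 130 mm (x) by 200 mm (y), rim 100 mm high. Origin at the centre of its underside, z up. The inside is 110 mm (x) by 140 mm (y), centred, with a 6 mm floor. Its two ends (y beyond +-70 mm) are solid, each with an upright dowel pin on top, 17 mm high: 8 mm straight, then tapered by 6.4 mm in diameter. Stands left or right of the robot.
- pin_large (a point): Foot of the large brass pin (14 mm diameter), at rim height: (0, +85, 100) mm in the case's frame.
- pin_small (a point): Foot of the small steel pin (9 mm diameter), at rim height: (0, -85, 100) mm in the case's frame.
- lid: Loose lid, darker wood board 130 mm (x) by 200 mm (y) by 8 mm, 0.35 kg nominal, flat, handle up. Origin at the centre of its underside, z up. Black bar handle: 90 mm long along the lid's y, 14 mm thick, from 32 to 48 mm above the underside, on two feet. Fits one way round only: seated, lid and case axes point the same way and the lid's origin is 100 mm above the case's.
- hole_large (a point): Centre of the large through hole (17 mm diameter, brass eyelet) at the lid's underside: (0, +85, 0) mm in the lid's frame.
- hole_small (a point): Centre of the small through hole (12 mm diameter, steel eyelet) at the lid's underside: (0, -85, 0) mm in the lid's frame.
- lid_grip (a point): Middle of the handle's bar: (0, 0, 40) mm in the lid's frame. The bar is gripped across its 14 mm thickness, along the lid's x.
- tamper: Loose coffee tamper standing upright, 86 mm high, 0.42 kg nominal: steel foot 58 mm in diameter and 20 mm high, above it a round walnut handle up to 36 mm in diameter. Origin at the centre of its underside, z up.
- shot_glass_a: Bystander: clear shot glass, 49 mm in diameter, 62 mm high, origin at the centre of its underside.
- shot_glass_b: Bystander: a second clear shot glass, same size, origin at the centre of its underside.
- grinder: Fixed obstacle: tall black coffee grinder behind the work, left of the middle, over 0.7 m high. Its overhanging head begins 0.60 m ahead of the robot (x), between y = 0.0 and 0.28 m, from 0.2 m above the worktop; a low wire tray (20 mm high) lies before it. Swing the arm from side to side in front of it.
- knock_box: Bystander: round steel knock box with a bar across its mouth, 124 mm in diameter, 108 mm high, origin at the centre of its underside.
Things that resemble listed ones, but are neither listed nor needed, are in the scene too. Leave any blue or pink look-alike of the tamper alone.

How it is judged:
On the way, in this order (a step that is already met when the one before it is completed fails the run):
1. the tamper stands upright on the floor of the case, let go, the lid not yet on (x of tamper in the frame of case between -0.032 and 0.032 m and y of tamper in the frame of case between -0.048 and 0.048 m and z of tamper in the frame of case below 0.012 m and angle between tamper's own z axis and vertical below 0.15 rad and contact force between the fingers and tamper below 0.1 N and linear speed of tamper below 0.02 m/s and not (horizontal distance between hole_large and pin_large below 0.004 m and horizontal distance between hole_small and pin_small below 0.004 m and z of hole_large in the frame of case between 0.098 and 0.102 m and z of hole_small in the frame of case between 0.098 and 0.102 m and angle between lid's own z axis and vertical below 0.03 rad)), for 0.2 s.
2. the lid lies flush on the rim with both holes over their pins (horizontal distance between hole_large and pin_large below 0.004 m and horizontal distance between hole_small and pin_small below 0.004 m and z of hole_large in the frame of case between 0.098 and 0.102 m and z of hole_small in the frame of case between 0.098 and 0.102 m and angle between lid's own z axis and vertical below 0.03 rad), for 0.2 s.
At the end, for the whole second after the job is handed in: The tamper stands upright (within 0.15 rad) on the floor inside the case. The lid lies on the rim with each hole within 4 mm of its own pin (large on large, small on small), both hole undersides within 2 mm of rim height and the lid level within 0.03 rad. Both are released and at rest (all of step 2 and x of tamper in the frame of case between -0.032 and 0.032 m and y of tamper in the frame of case between -0.048 and 0.048 m and z of tamper in the frame of case below 0.012 m and angle between tamper's own z axis and vertical below 0.15 rad and contact force between the fingers and tamper below 0.1 N and linear speed of each of tamper, lid below 0.02 m/s and contact force between the fingers and lid below 0.1 N); the robot touches nothing.
It fails at once if a shot glass is pushed more than 30 mm or tipped over (distance of any of shot_glass_a, shot_glass_b from where it was at the start of the episode above 0.03 m or angle between any of shot_glass_a, shot_glass_b's own z axis and vertical above 0.4 rad).
It fails at once if the knock box is pushed more than 30 mm (distance of knock_box from where it was at the start of the episode above 0.03 m).
It fails at once if the tamper is dropped (falls freely at over 0.8 m/s) (linear speed of tamper above 0.8 m/s and contact force between the fingers and tamper below 0.1 N).
It fails at once if the lid is dropped (falls freely at over 0.8 m/s) (linear speed of lid above 0.8 m/s and contact force between the fingers and lid below 0.1 N).
It also fails if it takes over 72 s, if anything falls off the work surface, if the arm or the gripper's body presses on something with over 40 N, if the wrist force passes 120 N, or if a joint passes its speed limit or range.

## Robot

A 6-joint arm with a two-finger parallel gripper is mounted at the origin on a cart in front of the work surface, level with it; the furniture and walls round the work are solid. World frame = base frame: x ahead of the robot, y to its left, z up, the work surface at z = 0. Lengths are in m, angles in rad, forces in N, time in s.
With the tool pointing down it reaches from about 0.4 to 0.925 m from the base axis. Payload 12.5 kg.
Tool frame: the origin (TCP) lies between the finger pads; the fingertips stand 14 mm ahead of it and the grasp point (between the pads) lies 5 mm behind it; z points along the fingers, y is the line along which they close (so a half turn about z gives the same grasp; the last joint's range is limited). The gripper opens to 95 mm and grips with 3 to 60 N. Pads are 20 mm wide; open, the fingers measure 119 mm over their backs; the gripper's body (75 mm by 180 mm) begins 59 mm behind the grasp point.
Start: joints at [-0.106, 0.491, 1.559, -0, 1.092, -0.106], TCP at [0.625, 0, 0.191] pointing down, gripper open.
Joint ranges: [-3.1, 3.1], [-0.84, 2.19], [0.05, 2.79], [-1.13, 4.28], [0.06, 2.93], [-2.69, 2.69]. Speed limits (rad/s): [2.22, 2.22, 2.79, 3.14, 3.14, 3.14].

## Interface

Orientations are given as a unit quaternion [w, x, y, z].
In Python, from workcell import bot, eyes gives the robot as it stands.
- The arm moves only by the tool carry_out, never from a script. Its argument "motion" is a list that holds one entry, the list of rows, each a list of 6 numbers: the shift along the tool's x, y, z normalised to -1 to 1, where 1 is 0.6 m, then the turn, a rotation vector about the tool's x, y, z normalised to -1 to 1, where 1 is 0.5 rad. In form: [[[x, y, z, ax, ay, az], ...]]. A call has exactly 5 rows; each row shifts and turns the commanded pose from where the row before left it, along the tool's axes as they then stand; what a row does not reach is not made up. A row lasts 1/12 s, in which the tool goes at most 41.7 mm and 7.16 degrees, less where a joint would pass 70% of its speed; a pose out of reach is approached as far as the arm can. A call with a number of a shift or a turn outside -1 to 1 is refused whole. A call with a gripper value outside its range is refused whole. "grip" is the opening, from -1 (shut) to 1 (fully open), set as the call begins (left out, the last holds). The fingers move at their own pace and stop on an object; "force" is the grip in N (left out, the last holds). Time passes only in rows, so rows that do not move let the fingers close, or fill a call up. It gives the time, the measured TCP pose, the force, the opening and the grip force at its end, in the units of the state.
- bot.get_obs(): the state, without advancing time (a new reading comes with each control period).
- eyes.get_image(name): name is "scene" or "side" or "wrist"; returns a dict with "img" (384x512x3 uint8, red, green, blue), "fx", "fy", "cx", "cy" (pixels), "origin" and "rotation" of the camera in the world. Camera axes: x right, y up, looking along -z (the intrinsics and any distortion apply to the point x, -y, -z); pixel columns grow to the right and rows downward; lengths in m; the calibration is good to about 2 mm. The wrist camera is an equidistant fisheye: a pixel r from the principal point sees the ray r / f radians off the axis. A picture is of the moment at which its call begins. There is no depth.
- bot.finish_job(): hands the job in; it is judged then, once.
The state is a dict: "clock": time; "qpos": joint angles; "joint_vel": joint speeds; "joint_efforts": joint torques, N m; "tcp_pos": TCP position; "tcp_rot": TCP orientation; "wrist_force": force on the tool from outside, world axes, zero at the start; "moment": the same for the moment, N m; "grip_width": opening from 0.0 (shut) to 1.0 (fully open); "grasp_force": force on a finger pad.
Only numpy, scipy, OpenCV 4.12 (cv2) and the standard library are available. Lean on these libraries where they do the work, as an engineer would, in place of code of your own. Each camera call takes 0.05 s, during which the arm holds its last target. There are 200 camera calls.

## Working session

There is one attempt and no reset: what is moved stays moved. The work goes in short steps, Python scripts to look and compute and a tool call to move; the robot and the scene stay as the last step left them, time stands still between calls to the robot, and variables do not carry over. Pictures are saved under pics/ and viewed, at most 10 in all, crops included, and the job is handed in when it is done.

Besides the shell and the picture viewer there is one more tool, called after "Call:" by a JSON object that holds its "api" and its "payload". carry_out: Moves the arm, as the interface text tells. Its arguments: {"type":"object","properties":{"motion":{"type":"array","items":{"type":"array","items":{"type":"array","items":{"type":"number"}}}},"grip":{"type":"number"},"force":{"type":"number"}},"required":["motion"]}

```bash
mkdir -p pics; ls; cat > h.py <<'E'
import numpy as np, cv2, pickle
from workcell import bot, eyes
def snap(name, fn):
    d=eyes.get_image(name); pickle.dump({k:d[k] for k in d},open(f'pics/{fn}.pkl','wb'))
    cv2.imwrite(f'pics/{fn}.png',d['img'][:,:,::-1]); return d
E
python3 - <<'E'
from h import *
ds=[snap(n,n+'0') for n in ('scene','side','wrist')]
for d in ds: print({k:(np.round(v,3).tolist() if k!='img' else 0) for k,v in d.items()})
print(bot.get_obs())
E
```

```text
pics
{'img': 0, 'fx': 438.313, 'fy': 438.313, 'cx': 251.66, 'cy': 193.952, 'origin': [-0.509, -0.58, 0.733], 'rotation': [0.737, 0.45, -0.25, -0.437]}
{'img': 0, 'fx': 362.246, 'fy': 362.246, 'cx': 254.049, 'cy': 196.042, 'origin': [0.375, 0.944, 0.758], 'rotation': [-0.091, -0.041, 0.455, 0.885]}
{'img': 0, 'fx': 297.319, 'fy': 297.319, 'cx': 250.694, 'cy': 192.364, 'origin': [0.624, 0.07, 0.383], 'rotation': [0.992, -0.128, 0.001, 0.0]}
{'clock': 0.15, 'qpos': array([-1.05570853e-01,  4.91419338e-01,  1.55931738e+00,  4.83477359e-05,
        1.09168437e+00, -1.05587950e-01]), 'joint_vel': array([ 2.22067317e-04, -1.08006299e-03, -1.66584617e-03,  7.43029029e-05,
        1.15870835e-03,  5.94700781e-04]), 'joint_efforts': array([ 3.16444048e-04, -6.12899423e+01, -2.58276522e+01,  6.91918633e-02,
        4.73701756e-02, -5.07232733e-05]), 'tcp_pos': array([6.24805546e-01, 7.42801980e-05, 1.90894356e-01]), 'tcp_rot': array([-3.35612687e-04,  7.07108562e-01,  7.07104879e-01, -2.43717990e-04]), 'wrist_force': array([-0.44063197,  0.46359391, -0.39056405]), 'moment': array([-0.02041981, -0.04618581, -0.02081152]), 'grasp_force': 0.0, 'grip_width': 0.9972602463185557}
```

View pics/scene0.png

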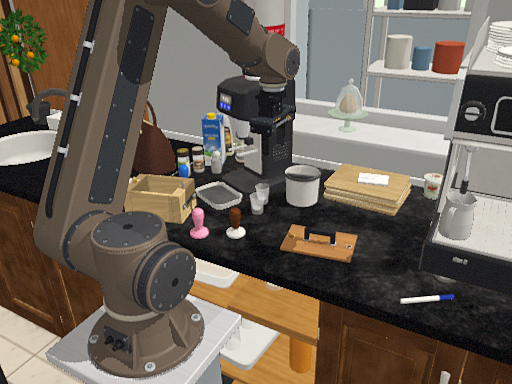

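View pics/side0.png

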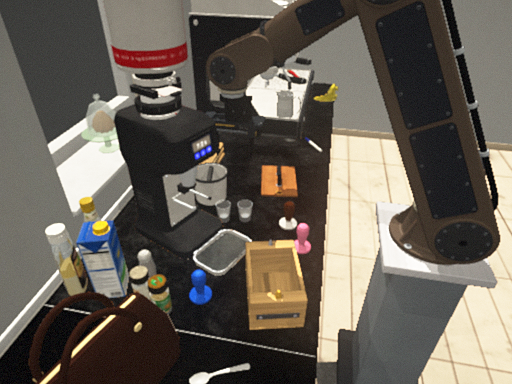

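View pics/wrist0.png

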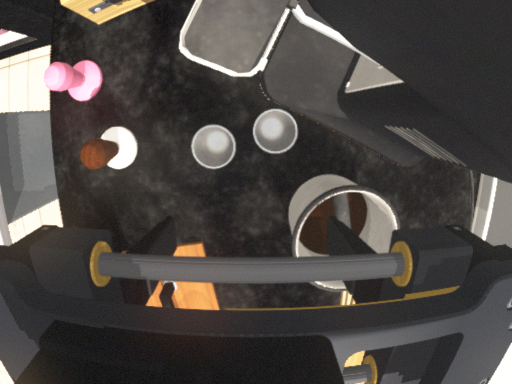

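The scene view shows the walnut tamper at about (235,225), a pink look-alike at (199,222), the lid at (320,243) and the case at (160,197). In the side view they are at (289,215), (303,238), (279,180) and (275,285), with the glasses at (223,210) and (245,210). In the wrist view the tamper foot is at (121,148).

```bash
cat >> h.py <<'E'
from scipy.spatial.transform import Rotation as R
def load(fn): return pickle.load(open(f'pics/{fn}.pkl','rb'))
def ray(d,u,v,fish=False):
    x=(u-d['cx'])/d['fx']; y=(v-d['cy'])/d['fy']
    if fish:
        t=np.hypot(x,y); s=np.sin(t)/max(t,1e-9); p=np.array([x*s,-y*s,-np.cos(t)])
    else: p=np.array([x,-y,-1.])
    q=np.array(d['rotation']); r=R.from_quat(q,scalar_first=True).apply(p); return np.array(d['origin']),r/np.linalg.norm(r)
def onz(d,u,v,z,fish=False):
    o,r=ray(d,u,v,fish); return o+r*(z-o[2])/r[2]
def tri(*rs):
    A=0;b=0
    for o,r in rs:
        P=np.eye(3)-np.outer(r,r); A=A+P; b=b+P@o
    X=np.linalg.solve(A,b); return X,[np.linalg.norm((np.eye(3)-np.outer(r,r))@(X-o)) for o,r in rs]
def proj(d,X,fish=False):
    p=R.from_quat(np.array(d['rotation']),scalar_first=True).inv().apply(np.atleast_2d(X)-np.array(d['origin']))
    x,y,z=p[:,0],-p[:,1],-p[:,2]
    if fish:
        rr=np.hypot(x,y); t=np.arctan2(rr,z); k=t/np.maximum(rr,1e-9)
    else: k=1/z
    return np.c_[d['cx']+d['fx']*x*k,d['cy']+d['fy']*y*k]
def panel(specs,out,s=400,h=300):
    ims=[]
    for fn,u,v,w in specs:
        im=load(fn)['img'][:,:,::-1]; hh=w*h//s
        c=np.ascontiguousarray(im[v:v+hh,u:u+w]); c=cv2.resize(c,(s,h),interpolation=cv2.INTER_CUBIC)
        for i in range(0,w,10): cv2.line(c,(i*s//w,0),(i*s//w,10 if i%50 else 20),(0,255,255),1)
        for i in range(0,hh,10): cv2.line(c,(0,i*h//hh),(10 if i%50 else 20,i*h//hh),(0,255,255),1)
        cv2.putText(c,f'{fn} {u},{v} x{s/w:.1f}',(25,h-5),0,.4,(0,255,0),1); ims.append(c)
    cv2.imwrite(f'pics/{out}.png',np.vstack([np.hstack(ims[i:i+2]) for i in range(0,len(ims),2)]))
E
python3 - <<'E'
from h import *
panel([('scene0',270,210,100),('side0',235,150,80),('scene0',115,165,100),('side0',230,225,140)],'p1')
s,e,w=load('scene0'),load('side0'),load('wrist0')
print('tamper foot top',onz(s,235,231,.02),onz(e,289,222,.02),onz(w,121,148,.02,True))
print('glass',onz(w,213,147,.06,True),onz(w,275,131,.06,True))
E
```

```text
tamper foot top [0.42193487 0.02514068 0.02      ] [0.43544046 0.0480848  0.02      ] [0.45379876 0.03488827 0.02      ]
glass [0.58212938 0.03691241 0.06      ] [0.64974881 0.05435654 0.06      ]
```

View pics/p1.png

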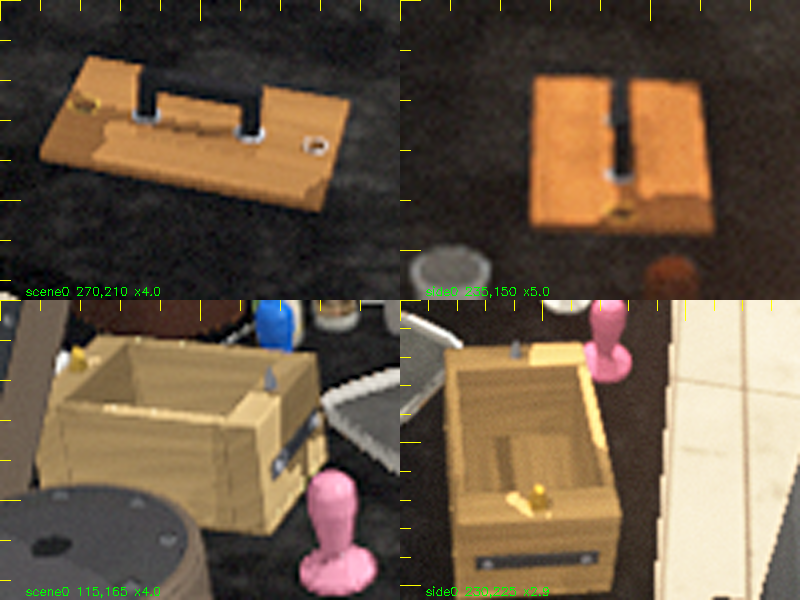

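Panel shows the lid with its brass hole at scene (291.5,235.7) / side (279.8,192.2) and its steel hole at scene (348.7,246.5). For the case, the brass pin foot is at scene (134.5,182) / side (279,298) and the steel pin foot at scene (182.5,187) / side (270.6,245).

```bash
python3 - <<'E'
from h import *
np.set_printoptions(precision=4,suppress=True)
s,e,w=load('scene0'),load('side0'),load('wrist0')
f=lambda a,b:tri(ray(s,*a),ray(e,*b))
print('pinL',f((134.5,182),(279,298)),onz(s,134.5,182,.1),onz(e,279,298,.1))
print('pinS',f((182.5,187),(270.6,245)),onz(s,182.5,187,.1),onz(e,270.6,245,.1))
print('holeL',f((291.5,235.7),(279.8,192.2)),onz(s,291.5,235.7,.008),onz(e,279.8,192.2,.008))
print('holeS',onz(s,348.7,246.5,.008))
for n,a in dict(l1=(280,249.5),l2=(350,262.5),l3=(357,235),l4=(293,224)).items(): print(n,onz(s,*a,.004))
# lid corners side: top surface
for n,a in dict(a=(261.5,165.5),b=(294.5,166),c=(261.5,193.5),d=(297,194.5)).items(): print(n,onz(e,*a,.008))
# tamper segmentation
for nm,d,box in(('scene0',s,(222,200,250,242)),('side0',e,(275,198,300,232))):
    u0,v0,u1,v1=box; im=d['img'][v0:v1,u0:u1].astype(int); wm=(im.min(2)>120)&(np.ptp(im,axis=2)<60); rm=(im[...,0]-im[...,2]>25)&~wm
    for m in(wm,rm):
        y,x=np.nonzero(m); print(nm,x.min()+u0,x.max()+u0,y.min()+v0,y.max()+v0,len(x))
E
```

```text
pinL (array([0.4201, 0.4112, 0.0974]), [np.float64(0.0019233431882440437), np.float64(0.0019233431882441012)]) [0.4189 0.4074 0.1   ] [0.4184 0.4148 0.1   ]
pinS (array([0.4653, 0.2459, 0.0972]), [np.float64(0.00034353930994888385), np.float64(0.00034353930994890125)]) [0.4616 0.2424 0.1   ] [0.4647 0.2492 0.1   ]
holeL (array([ 0.4904, -0.1283,  0.0083]), [np.float64(0.0013511989739520862), np.float64(0.001351198973952019)]) [ 0.493  -0.1281  0.008 ] [ 0.4895 -0.127   0.008 ]
holeS [ 0.5172 -0.2959  0.008 ]
l1 [ 0.4189 -0.1265  0.004 ]
l2 [ 0.452  -0.3216  0.004 ]
l3 [ 0.5914 -0.297   0.004 ]
l4 [ 0.5606 -0.1019  0.004 ]
a [ 0.5884 -0.2974  0.008 ]
b [ 0.4577 -0.3221  0.008 ]
c [ 0.5527 -0.1049  0.008 ]
d [ 0.4271 -0.1258  0.008 ]
scene0 222 245 200 238 270
scene0 229 249 200 228 211
side0 279 296 217 228 154
side0 283 299 201 231 221
```

Call:
{"api": "carry_out", "payload": {"motion": [[[0.012,-0.063,0,0,0,0],[0.012,-0.063,0,0,0,0],[0.012,-0.063,0,0,0,0],[0.012,-0.063,0,0,0,0],[0.012,-0.063,0,0,0,0]]], "grip": 0.6, "force": 20}}

```text
clock: 0.57
tcp_pos: [0.434, 0.0363, 0.191]
tcp_rot: [-0.0, 0.707, 0.707, -0.0]
wrist_force: [1.5, -0.8, -0.3]
grip_width: 0.807
grasp_force: 0.0
```

```bash
python3 - <<'E'
from h import *
np.set_printoptions(precision=4,suppress=True)
d=snap('wrist','w1'); o=bot.get_obs(); print(o['tcp_pos'],o['tcp_rot'],o['joint_vel'],d['origin'])
print(proj(d,[[.436,.036,.01],[.436,.036,.086],o['tcp_pos']],True))
cv2.imwrite('pics/w1b.png',cv2.resize(d['img'][:,:,::-1],(768,576)))
E
```

```text
[0.4271 0.0375 0.1906] [-0.0021  0.7068  0.7074 -0.0017] [-0.0168  0.0686 -0.1457 -0.0036  0.0453 -0.0198] [0.433  0.1066 0.3836]
[[253.2833 171.6667]
 [253.8428 185.3874]
 [242.373  218.3049]]
```

View pics/w1b.png

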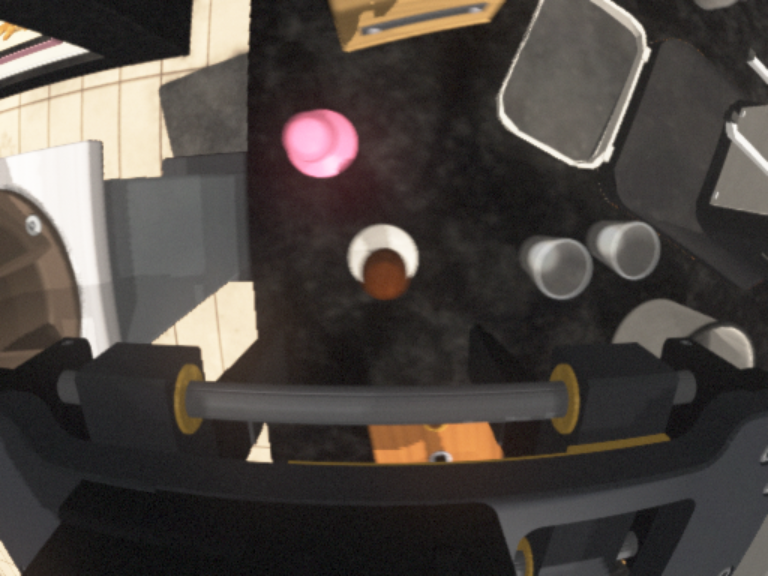

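Wrist view: the foot is centred at (255.3,171.3) and the knob at (256.7,182.7), with no obstacle beside the tamper.

```bash
python3 - <<'E'
from h import *
np.set_printoptions(precision=4,suppress=True)
d=load('w1'); o=bot.get_obs(); print(o['tcp_pos'],o['qpos'])
print(onz(d,255.3,171.3,.02,True),onz(d,256.7,182.7,.08,True))
im=d['img'].astype(int)[140:210,220:290]; m=(im[...,0]-im[...,2]>25)&(im[...,0]<180); y,x=np.nonzero(m); print(x.min()+220,x.max()+220,y.min()+140,y.max()+140)
m=(im.min(2)>140);y,x=np.nonzero(m); print(x.min()+220,x.max()+220,y.min()+140,y.max()+140)
s,w=load('scene0'),load('wrist0')
# knob height check: wrist0 & w1
print(tri(ray(d,256.7,182.7,True),ray(w,95,154,True)))
E
```

```text
[0.4271 0.0375 0.1906] [-0.0668  0.2151  2.0095  0.0001  0.9224 -0.0676]
[0.4384 0.0384 0.02  ] [0.439  0.0375 0.08  ]
239 274 165 199
233 278 150 185
(array([0.4393, 0.034 , 0.0656]), [np.float64(0.000205837603798991), np.float64(0.00020583760379899998)])
```

Call:
{"api": "carry_out", "payload": {"motion": [[[0,0.005,0.03,0,0,0],[0,0,0.03,0,0,0],[0,0,0.03,0,0,0],[0,0,0.03,0,0,0],[0,0,0,0,0,0]]]}}

```text
clock: 1.03
tcp_pos: [0.4377, 0.0361, 0.117]
tcp_rot: [-0.002, 0.707, 0.707, -0.001]
wrist_force: [0.8, 0.2, 0.4]
grip_width: 0.8
grasp_force: 0.0
```

Call:
{"api": "carry_out", "payload": {"motion": [[[0,0,0,0,0,0],[0,0,0,0,0,0],[0,0,0,0,0,0],[0,0,0,0,0,0],[0,0,0,0,0,0]]]}}

```text
clock: 1.45
tcp_pos: [0.4393, 0.036, 0.12]
tcp_rot: [0.001, 0.707, 0.707, 0.0]
wrist_force: [-0.8, 0.2, 0.1]
grip_width: 0.798
grasp_force: 0.0
```

Call:
{"api": "carry_out", "payload": {"motion": [[[0.002,0,0.025,0,0,0],[0,0,0.025,0,0,0],[0,0,0.025,0,0,0],[0,0,0.025,0,0,0],[0,0,0,0,0,0]]]}}

```text
clock: 1.87
tcp_pos: [0.4382, 0.0372, 0.0578]
tcp_rot: [-0.001, 0.707, 0.707, -0.001]
wrist_force: [-0.3, 1.3, -0.5]
grip_width: 0.802
grasp_force: 0.0
```

Call:
{"api": "carry_out", "payload": {"motion": [[[0,0,0,0,0,0],[0,0,0,0,0,0],[0,0,0,0,0,0],[0,0,0,0,0,0],[0,0,0,0,0,0]]], "grip": -1, "force": 25}}

```text
clock: 2.28
tcp_pos: [0.4393, 0.0372, 0.0599]
tcp_rot: [0.0, 0.707, 0.707, 0.0]
wrist_force: [0.9, 1.6, -0.5]
grip_width: 0.503
grasp_force: 0.0
```

Call:
{"api": "carry_out", "payload": {"motion": [[[0,0,0,0,0,0],[0,0,0,0,0,0],[0,0,0,0,0,0],[0,0,0,0,0,0],[0,0,0,0,0,0]]]}}

```text
clock: 2.7
tcp_pos: [0.4414, 0.0371, 0.0604]
tcp_rot: [0.002, 0.707, 0.707, 0.002]
wrist_force: [3.7, -0.8, 24.6]
grip_width: 0.157
grasp_force: 15.2
```

```bash
python3 - <<'E'
from h import *
o=bot.get_obs(); print(o['tcp_pos'],o['grip_width'],o['grasp_force'],o['wrist_force'])
for n in('scene','side','wrist'): snap(n,n+'2')
panel([('scene2',200,180,80),('side2',250,180,80),('wrist2',150,110,200),('scene0',200,180,80)],'p2')
E
```

```text
[0.44138594 0.03705945 0.06037729] 0.1566892228721823 15.172497945104624 [ 3.70463499 -0.78767968 24.55724927]
```

View pics/p2.png

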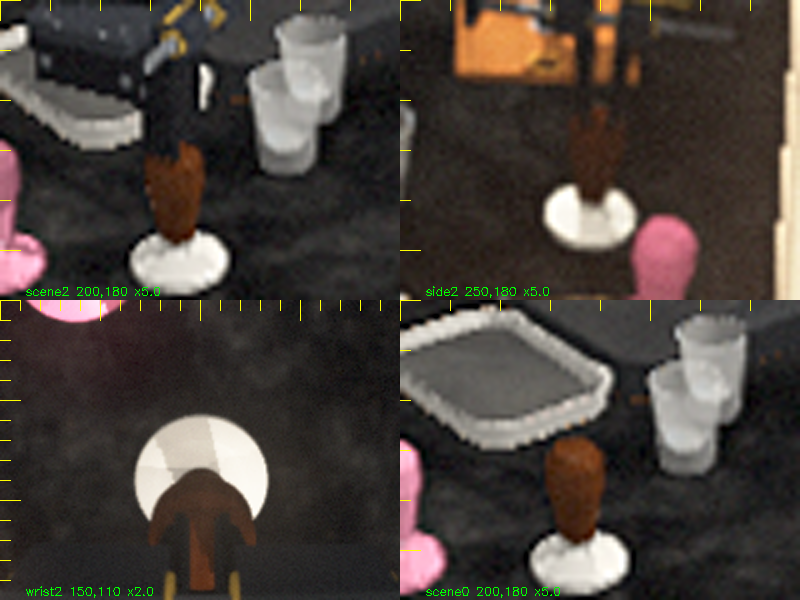

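Panel: fingers appear only at the very top of the handle (scene fingertip edge near (234,211), foot still flat at about (236,232)); grip is narrow with an upward reaction, so it pinches something too narrow.

```bash
python3 - <<'E'
from h import *
np.set_printoptions(precision=1,suppress=True)
Z=[0,.02,.04,.05,.06,.07,.086]
for n in('scene2','side2','wrist2'):
    d=load(n); print(n,proj(d,[[.439,.0375,z] for z in Z],n[0]=='w').tolist())
    print('  -x finger',proj(d,[[.431-.008,.0371,z] for z in(.046,.06,.08)],n[0]=='w').tolist())
    print('  +x finger',proj(d,[[.449+.008,.0371,z] for z in(.046,.06,.08)],n[0]=='w').tolist())
E
```

```text
scene2 [[234.74298282218146, 232.80264221717553], [234.4591251355769, 227.26812101955386], [234.17123942564928, 221.65506335271536], [234.0257591733508, 218.8185590825208], [233.87923934148853, 215.96178558797948], [233.73166874709247, 213.08452482889913], [233.49334183423613, 208.4377408473028]]
  -x finger [[231.39307956053707, 222.47948058891117], [231.17270581399782, 218.46042945713907], [230.85399732377195, 212.6480051622168]]
  +x finger [[237.29064178878073, 217.23801496733898], [237.10377287355163, 213.27154131202886], [236.83358456591034, 207.5365328815574]]
side2 [[287.89981309725056, 224.5621616566338], [288.29825093754283, 219.78519486802688], [288.70475216906254, 214.9115541488794], [288.9111034375293, 212.4375593206534], [289.11956406842654, 209.9382748405497], [289.3301665713781, 207.41331094289606], [289.67166874746835, 203.31895948214262]]
  -x finger [[293.877094156294, 214.0152934962871], [294.20510025728106, 210.52090614862152], [294.681923273976, 205.44110942654595]]
  +x finger [[283.20729276307725, 212.61237986389824], [283.4576366321866, 209.12420761385457], [283.82153241860726, 204.05385702521812]]
wrist2 [[248.49645299730616, 196.02045448017174], [248.46869748488024, 202.49986346761952], [248.43709078136786, 210.0832354428577], [248.41961301876447, 214.37746609783028], [248.40087752665664, 219.0660367208559], [248.3807661171332, 224.2031911016578], [248.34540537229657, 233.5199689043628]]
  -x finger [[226.7616282989301, 213.11551205768814], [225.33946163072642, 219.57904396571877], [222.97789451320713, 230.37691728246477]]
  +x finger [[272.7972062425563, 213.05656760094737], [274.3414309295014, 219.51171024485652], [276.9080364627753, 230.29377136904364]]
```

Call:
{"api": "carry_out", "payload": {"motion": [[[0,0,0,0,0,0],[0,0,0,0,0,0],[0,0,0,0,0,0],[0,0,0,0,0,0],[0,0,0,0,0,0]]]}}

```text
clock: 3.27
tcp_pos: [0.4416, 0.0371, 0.0618]
tcp_rot: [0.003, 0.707, 0.707, 0.002]
wrist_force: [0.0, 1.9, 37.4]
grip_width: 0.005
grasp_force: 21.7
```

Call:
{"api": "carry_out", "payload": {"motion": [[[0,0,0,0,0,0],[0,0,0,0,0,0],[0,0,0,0,0,0],[0,0,0,0,0,0],[0,0,0,0,0,0]]], "grip": 0.6}}

```text
clock: 3.68
tcp_pos: [0.441, 0.0371, 0.0631]
tcp_rot: [0.003, 0.707, 0.707, 0.002]
wrist_force: [-10.3, -0.1, 70.4]
grip_width: 0.297
grasp_force: 30.9
```

Call:
{"api": "carry_out", "payload": {"motion": [[[0,0,0,0,0,0],[0,0,0,0,0,0],[0,0,0,0,0,0],[0,0,0,0,0,0],[0,0,0,0,0,0]]]}}

```text
clock: 4.1
tcp_pos: [0.4449, 0.0368, 0.0633]
tcp_rot: [0.006, 0.707, 0.707, 0.005]
wrist_force: [3.5, 0.4, 44.2]
grip_width: 0.647
grasp_force: 19.3
```

```bash
python3 - <<'E'
from h import *
o=bot.get_obs(); print(o['tcp_pos'],o['grip_width'],o['grasp_force'],o['wrist_force'])
for n in('scene','side','wrist'): snap(n,n+'3')
panel([('scene3',200,180,80),('side3',250,180,80),('wrist3',150,110,200),('wrist3',0,0,512)],'p3')
E
```

```text
[0.4449153  0.03683038 0.0632818 ] 0.6472986090768234 19.290131866000593 [ 3.54897842  0.40911392 44.19878641]
```

View pics/p3.png

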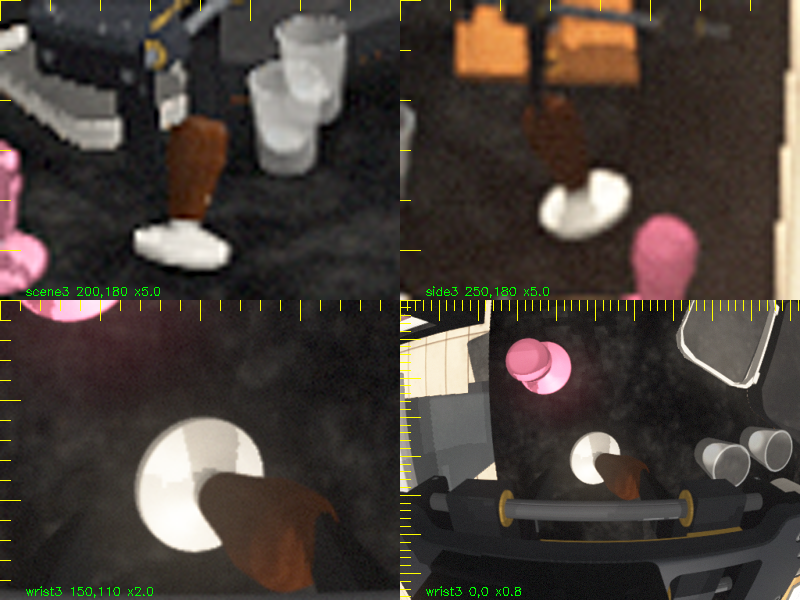

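The foot is tilted about 20°, with the +x finger pushed into the knob at wrist crop (330,540). I need to back off upward gently and let it settle.

Call:
{"api": "carry_out", "payload": {"motion": [[[0,-0.005,-0.005,0,0,0],[0,-0.003,-0.005,0,0,0],[0,0,-0.005,0,0,0],[0,0,-0.005,0,0,0],[0,0,0,0,0,0]]], "grip": 0.3, "force": 5}}

```text
clock: 4.67
tcp_pos: [0.4343, 0.0372, 0.0716]
tcp_rot: [0.0, 0.707, 0.707, 0.0]
wrist_force: [0.2, 0.2, -0.1]
grip_width: 0.651
grasp_force: 0.0
```

```bash
python3 - <<'E'
from h import *
o=bot.get_obs(); print(o['tcp_pos'],o['grip_width'],o['grasp_force'],o['wrist_force'])
E
```

```text
[0.43431861 0.0372183  0.07163086] 0.6511936484417772 0.0 [ 0.16674851  0.16413058 -0.07663342]
```

Call:
{"api": "carry_out", "payload": {"motion": [[[0,0,-0.02,0,0,0],[0,0,-0.02,0,0,0],[0,0,-0.02,0,0,0],[0,0,-0.02,0,0,0],[0,0,-0.02,0,0,0]]]}}

```text
clock: 5.08
tcp_pos: [0.4341, 0.0372, 0.1316]
tcp_rot: [-0.0, 0.707, 0.707, -0.0]
wrist_force: [-0.8, 0.1, 0.7]
grip_width: 0.649
grasp_force: 0.0
```

```bash
python3 - <<'E'
from h import *
np.set_printoptions(precision=4,suppress=True)
o=bot.get_obs(); print(o['tcp_pos'],o['wrist_force'])
for n in('scene','side','wrist'): snap(n,n+'4')
d=load('wrist4')
print(proj(d,[[.439,.0375,.02],[.439,.0375,.08]],True))
panel([('scene4',200,180,80),('side4',250,180,80),('wrist4',190,130,120),('wrist4',0,0,512)],'p4')
E
```

```text
[0.4341 0.0372 0.1316] [-0.7743  0.0519  0.6812]
[[255.4995 183.235 ]
 [256.7122 198.9235]]
```

View pics/p4.png

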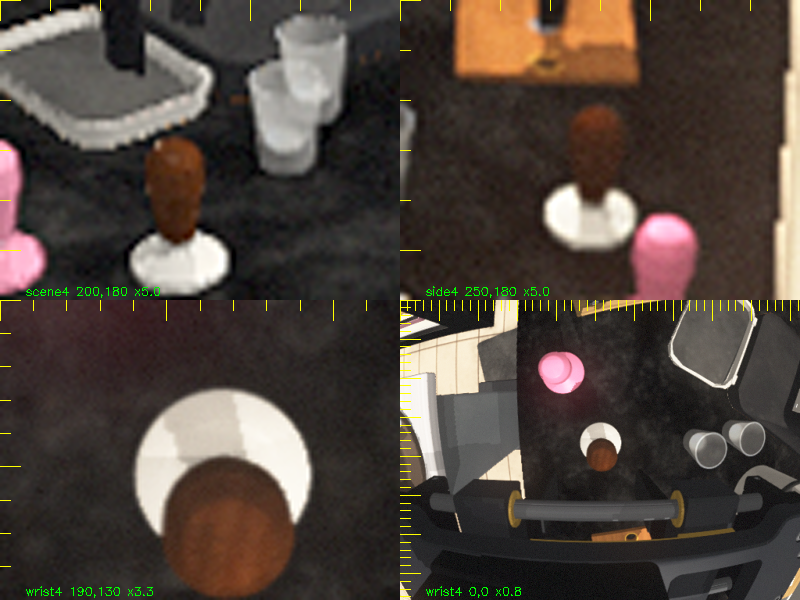

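Tamper is upright again: foot centre at wrist (257.2,182.8), i.e. x≈0.4405, y≈0.038. I'll regrasp lower, under the knob.

Call:
{"api": "carry_out", "payload": {"motion": [[[0.001,0.0105,0.03,0,0,0],[0,0,0.03,0,0,0],[0,0,0.03,0,0,0],[0,0,0.03,0,0,0],[0,0,0.03,0,0,0]]]}}

```text
clock: 5.65
tcp_pos: [0.4399, 0.0378, 0.0396]
tcp_rot: [-0.0, 0.707, 0.707, -0.0]
wrist_force: [0.3, -0.1, 0.3]
grip_width: 0.651
grasp_force: 0.0
```

Call:
{"api": "carry_out", "payload": {"motion": [[[0,0,0,0,0,0],[0,0,0,0,0,0],[0,0,0,0,0,0],[0,0,0,0,0,0],[0,0,0,0,0,0]]], "grip": -0.3, "force": 12}}

```text
clock: 6.07
tcp_pos: [0.441, 0.0378, 0.0421]
tcp_rot: [0.001, 0.707, 0.707, 0.001]
wrist_force: [1.3, 0.4, 0.7]
grip_width: 0.375
grasp_force: 0.7
```

Call:
{"api": "carry_out", "payload": {"motion": [[[0,0,0,0,0,0],[0,0,0,0,0,0],[0,0,0,0,0,0],[0,0,0,0,0,0],[0,0,0,0,0,0]]], "grip": -0.6}}

```text
clock: 6.48
tcp_pos: [0.4413, 0.0378, 0.042]
tcp_rot: [0.001, 0.707, 0.707, 0.001]
wrist_force: [0.8, 0.1, 7.0]
grip_width: 0.364
grasp_force: 12.1
```

Call:
{"api": "carry_out", "payload": {"motion": [[[0,0,-0.004,0,0,0],[0,0,-0.004,0,0,0],[0,0,-0.004,0,0,0],[0,0,-0.004,0,0,0],[0,0,0,0,0,0]]]}}

```text
clock: 6.9
tcp_pos: [0.4405, 0.0378, 0.0513]
tcp_rot: [0.0, 0.707, 0.707, 0.0]
wrist_force: [0.4, -1.0, -4.7]
grip_width: 0.362
grasp_force: 11.9
```

Call:
{"api": "carry_out", "payload": {"motion": [[[0,0,-0.004,0,0,0],[0,0,-0.004,0,0,0],[0,0,-0.004,0,0,0],[0,0,-0.004,0,0,0],[0,0,0,0,0,0]]]}}

```text
clock: 7.32
tcp_pos: [0.4408, 0.0378, 0.061]
tcp_rot: [0.0, 0.707, 0.707, 0.0]
wrist_force: [1.1, 0.8, -5.1]
grip_width: 0.361
grasp_force: 11.9
```

```bash
python3 - <<'E'
from h import *
o=bot.get_obs(); print(o['tcp_pos'],o['grip_width'],o['wrist_force'],o['qpos'])
for n in('scene','side','wrist'): snap(n,n+'5')
panel([('scene5',200,170,80),('side5',250,180,80),('wrist5',150,130,200),('scene5',100,140,160)],'p5')
E
```

```text
[0.44076704 0.03780941 0.06101549] 0.3607124973604558 [ 1.06087139  0.80561512 -5.05326204] [-6.39449456e-02  4.45856940e-01  2.12938481e+00 -1.41941647e-05
  5.65505302e-01 -6.39490405e-02]
```

View pics/p5.png

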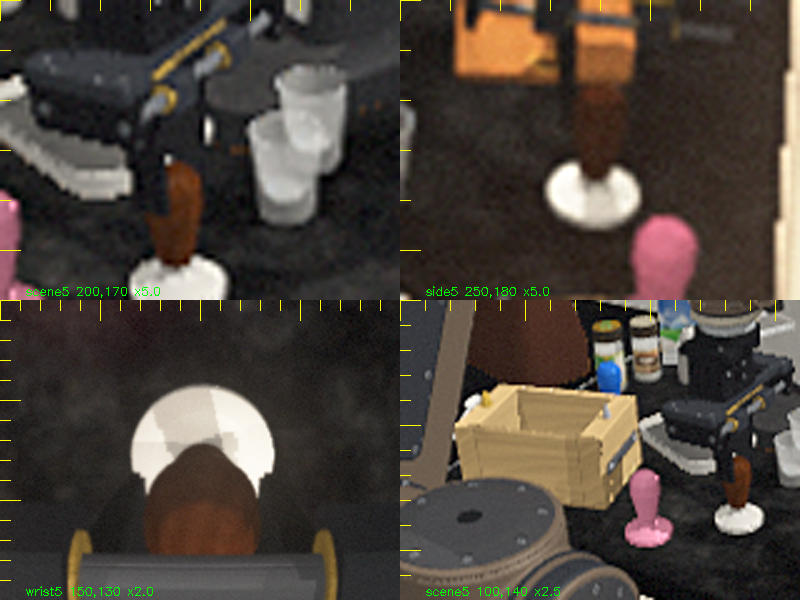

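Tamper held and lifted (foot level in wrist crop, scene view shows it off the table, case at scene (115–255)). Lift higher and carry toward the case.

Call:
{"api": "carry_out", "payload": {"motion": [[[0,0,-0.045,0,0,0],[0,0,-0.05,0,0,0],[0,0,-0.05,0,0,0],[0,0,-0.05,0,0,0],[0,0,-0.045,0,0,0]]], "force": 15}}

```text
clock: 7.88
tcp_pos: [0.4402, 0.0378, 0.2062]
tcp_rot: [0.0, 0.707, 0.707, 0.0]
wrist_force: [1.1, 0.0, -5.3]
grip_width: 0.358
grasp_force: 14.9
```

Call:
{"api": "carry_out", "payload": {"motion": [[[0.03,0,0,0,0,0],[0.05,0,0,0,0,0],[0.05,0,0,0,0,0],[0.05,0,0,0,0,0],[0.04,0,0,0,0,0]]]}}

```text
clock: 8.3
tcp_pos: [0.44, 0.1716, 0.2044]
tcp_rot: [-0.0, 0.707, 0.707, -0.0]
wrist_force: [0.3, 0.1, -5.5]
grip_width: 0.361
grasp_force: 14.9
```

Call:
{"api": "carry_out", "payload": {"motion": [[[0,0,0,0,0,-0.1],[0,0,0,0,0,-0.15],[0,0,0,0,0,-0.15],[0,0,0,0,0,-0.13],[0,0,0,0,0,0]]]}}

```text
clock: 8.72
tcp_pos: [0.4402, 0.1698, 0.2042]
tcp_rot: [-0.0, 0.606, 0.795, -0.0]
wrist_force: [-0.2, -0.1, -4.0]
grip_width: 0.359
grasp_force: 14.9
```

```bash
cat >> h.py <<'E'
def blobs(m,amin=4):
    n,l,st,c=cv2.connectedComponentsWithStats(m.astype(np.uint8)); return [(np.round(c[i],1).tolist(),st[i].tolist()) for i in range(1,n) if st[i,4]>=amin]
E
python3 - <<'E'
from h import *
np.set_printoptions(precision=4,suppress=True)
import time
d=snap('wrist','w6'); o=bot.get_obs(); print(o['tcp_pos'],o['tcp_rot'],o['grip_width'],o['wrist_force'],d['origin'])
print(proj(d,[[.4195,.411,.1],[.464,.246,.1],[.4195,.411,.117],[.464,.246,.117],[.441,.3285,.1]],True))
E
```

```text
[0.4402 0.1698 0.2043] [-0.0002  0.6079  0.794  -0.0002] 0.3591306230744635 [-0.1235 -0.0535 -4.2777] [0.4205 0.2377 0.3968]
[[294.3679 -35.0397]
 [295.5121 120.2585]
 [296.6015 -42.4631]
 [298.1604 120.5379]
 [295.2526  37.0213]]
```

```bash
python3 - <<'E'
from h import *
d=load('w6'); im=d['img']
c=im[98:140:2,275:320:2].astype(int)
print('sat');print('\n'.join(' '.join(f'{v:3d}' for v in r) for r in (c[...,0]-c[...,2])))
E
```

```text
sat
 98  96  93  95  97  98  95  96  80  74  74  74  72  74  81  79  81  79  76  78  79  82  80
 98  99  93  94  99  95  95  91  74  73  74  75  73  77  79  77  81  79  77  79  76  82  78
100  98  95  97  96  97  94  96  78  74  76  74  72  76  77  77  79  77  76  75  81  80  79
 98  96  91  97  96  95  95  93  77  75  76  76  74  76  79  76  77  77  76  78  79  83  78
 87  85  86  86  88  85  87  83  76  72  74  75  74  76  75  75  78  78  78  80  82  82  79
110 114 114 113 114 115 116 118 116 113 107  96  93 108 111 109 109 107 105 104 102  98  95
116 109 108 107 109 108 109 109 110 116 110 102 107 113 110 107 110 112 115 113 114 114 111
105 114 107 109 109 108 105 109 106 111 102 100 105 113 106 107 107 107 106 109 108 107 110
106 111 107 110 112 113 110 112 109 111 105  98  97 103 109 110 112 109 110 112 112 115 111
103 113 108 110 110 113 114 114 111 113  61  28  37  70 110 112 110 114 113 112 114 112 111
 99 110 110 107 110 113 113 114 114  87  15  13  14  21 102 112 113 114 113 111 112 113 112
109 111 109 113 111 112 110 114 111  26  16  13  13  11  58 111 112 112 111 113 112 114 111
115 111 109 109 109 111 111 113 115  28  12  12  10   9  56 107 110 113 112 113 114 113 109
111 114 115 114 112 113 113 115 115  83  16   9  10  17  81 108 108 111 110 110 109 109 112
112 115 114 113 110 112 115 115 111 109  73  41  39  82 108 108 111 111 109 109 110 109 110
115 111 114 116 112 108 113 109 107 114 109 108 108 109 112 110 114 111 111 112 110 110 113
114 111 112 113 114 111 111 112 112 114 115 111 112 112 111 110 115 114 113 115 109 112 116
115 112 112 113 112 111 111 114 112 117 114 117 112 115 113 112 113 115 115 114 113 112 114
113 113 117 114 117 114 113 114 114 114 114 113 112 112 112 113 116 112 114 113 116 112 112
 46  45  48  47  49  53  55  53  55  55  54  63  66  70  79  78  87  88  95  98 101 105 108
 22  21  21  23  23  24  25  24  23  25  24  27  28  26  29  29  26  28  30  28  31  30  31
```

Call:
{"api": "carry_out", "payload": {"motion": [[[0.03,0,0,0,0,0],[0.04,0,0,0,0,0],[0.04,0,0,0,0,0],[0.03,0,0,0,0,0],[0,0,0,0,0,0]]]}}

```text
clock: 9.18
tcp_pos: [0.4177, 0.2531, 0.2044]
tcp_rot: [-0.0, 0.608, 0.794, 0.0]
wrist_force: [-0.8, 0.3, -5.3]
grip_width: 0.36
grasp_force: 14.9
```

```bash
python3 - <<'E'
from h import *
np.set_printoptions(precision=4,suppress=True)
d=snap('wrist','w7'); o=bot.get_obs(); print(o['tcp_pos'],o['tcp_rot'],o['joint_vel'],d['origin'])
P=proj(d,[[.4195,.411,.1],[.464,.246,.1],[.4195,.411,.117],[.464,.246,.117],[.441,.3285,.1]],True);print(P)
for u,v in P[:2]:
    u,v=int(u),int(v); c=d['img'][max(v-20,0):v+20:2,u-24:u+24:2].astype(int); print(u-24,max(v-20,0)); print('\n'.join(' '.join(f'{x:3d}' for x in r) for r in (c[...,0]-c[...,2])))
E
```

```text
[0.4179 0.2519 0.2043] [-0.0001  0.6076  0.7942 -0.0001] [-0.037  -0.0044  0.0086 -0.0126  0.0018 -0.0295] [0.3982 0.3209 0.397 ]
[[295.2796  37.9372]
 [292.8038 203.3137]
 [297.8567  33.5173]
 [295.0922 208.2282]
 [294.4482 120.7356]]
271 17
  8   7   8  11   9  11  11  12  11  13  16  13  18   9   9  15  14  19  13  13  16  18  16  17
  9  13  10   8   8  11   9  11  12  14  11  15  12  13  11  18  16  14  12  18  20  12  12  17
  7  11   4   8  13  17  12  12  15  13  15  18  14  15  16  17  18  17  21  15  15  12  17  19
 11  10  11   8  10  16  11  15  23  14  19  17  21  20  15  20  18  21  16  19  18  20  18  17
 19  19  21  22  19  17  21  23  17  16  20  16  21  19  16  19  24  20  16  22  18  18  16  18
114 112 112 113 114 114 112 105 103  95  80  73  65  64  63  60  58  50  42  36  30  29  28  22
 99 100  99  99  99 102 101 102 102 105 113 111 111 110 112 116 109 112 113 115 116 116 114 114
100  99  96  99  98  97  96  98  97 100 112 110 113 113 119 118 101 100  99  97  99 100 101 101
101  99 101 100 101 100  99 101 101 109 114 118 104 164 158 160 128 103 103 101  99 101 1
[... 2290 characters left out ...]
 107 109 108 110 111 111 109
 15  13  11  12  12  11  12  11  12  21 109 109 103  47  19  34 100 109 109 110 110 113 112 110
 28  14  11  12  12  13  12  12  13  56 112 112 112 109 105 106 111 112 114 112 112 110 114 113
 30  30  12  11  12  13  13  13  14  96 112 111 109 111 109 109 110 111 113 111 112 113 111 113
 31  30  30  13  11  12  13  17  23 110 113 111 113 113 113 112 111 111 113 114 112 114 112 114
 28  33  28  32  12  12  18  20  24  39  46  49  47  49  46  47  44  47  48  44  46  45  46  45
 33  30  30  29  21  15  17  19  21  20  21  18  20  22  25  25  24  26  22  22  27  27  23  25
 33  32  34  34  30  15  15  19  18  21  21  20  18  24  22  25  24  25  23  27  27  22  26  29
```

Call:
{"api": "carry_out", "payload": {"motion": [[[0.023,0.015,0,0,0,0],[0.03,0.02,0,0,0,0],[0.03,0.02,0,0,0,0],[0.03,0.015,0,0,0,0],[0,0,0,0,0,0]]]}}

```text
clock: 9.65
tcp_pos: [0.4423, 0.3292, 0.2042]
tcp_rot: [-0.0, 0.608, 0.794, 0.0]
wrist_force: [-0.9, 0.7, -5.7]
grip_width: 0.359
grasp_force: 14.9
```

```bash
cat >> h.py <<'E'
from scipy.optimize import minimize
def pinfit(d,xy0,r,mask,win,z0=.1):
    u0,v0,u1,v1=win; m=mask[v0:v1,u0:u1]; S=4
    M=cv2.resize(m.astype(np.float32),None,fx=S,fy=S,interpolation=cv2.INTER_LINEAR)
    a=np.linspace(0,2*np.pi,24,endpoint=False)
    def f(xy):
        C=np.zeros(M.shape,np.float32); pts=[]
        for z,rr in((z0,r),(z0+.008,r),(z0+.017,r-.0032)):
            X=np.c_[xy[0]+rr*np.cos(a),xy[1]+rr*np.sin(a),np.full(24,z)]
            pts.append((proj(d,X,True)-[u0,v0]+.5)*S-.5)
        h=cv2.convexHull(np.vstack(pts).astype(np.float32)); cv2.fillConvexPoly(C,np.round(h*16).astype(np.int32),1,shift=4)
        return np.abs(C-M).sum()/S**2
    s=np.array(xy0); r_=minimize(f,s,method='Nelder-Mead',options=dict(initial_simplex=[s,s+[.004,0],s+[0,.004]],xatol=1e-5))
    return r_.x,r_.fun,m.sum()
E
python3 - <<'E'
from h import *
np.set_printoptions(precision=4,suppress=True)
d=snap('wrist','w8'); o=bot.get_obs(); print(o['tcp_pos'],o['tcp_rot'],o['grip_width'],d['origin'])
for n in('w6','w7'):
    d=load(n); im=d['img'].astype(int); sat=im[...,0]-im[...,2]; u,v=proj(d,[[.464,.246,.104]],True)[0].astype(int)
    win=(u-9,v-5,u+13,v+13) if n=='w6' else (u-3,v-7,u+13,v+11)
    print(n,'S',pinfit(d,(.464,.246),.0045,sat<60,win))
for n in('w7','w8'):
    d=load(n); im=d['img'].astype(int); sat=im[...,0]-im[...,2]; u,v=proj(d,[[.4195,.411,.104]],True)[0].astype(int)
    print(n,'L',u,v,pinfit(d,(.4195,.411),.007,sat>122,(u-16,v-16,u+18,v+18)))
d=load('w8'); sat=d['img'].astype(int); sat=sat[...,0]-sat[...,2]
print(u-16,v-16);print('\n'.join(' '.join(f'{x:3d}' for x in r) for r in sat[v-16:v+20:2,u-16:u+20:2]))
E
```

```text
[0.4416 0.3278 0.204 ] [-0.0001  0.6077  0.7941 -0.0002] 0.3590613288045958 [0.4227 0.3969 0.3968]
w6 S (array([0.4658, 0.2456]), np.float64(18.080078125), np.int64(94))
w7 S (array([0.4659, 0.2469]), np.float64(15.294921875), np.int64(91))
w7 L 295 36 (array([0.4224, 0.4083]), np.float64(52.595703125), np.int64(198))
w8 L 251 101 (array([0.4239, 0.411 ]), np.float64(108.330078125), np.int64(93))
235 85
 24  19  21  25  21  26  20  21  19  25  21  20  18  19  26  27  24  19
 26  25  25  21  22  27  23  26  21  25  22  24  20  25  20  27  23  23
 51  49  51  52  56  54  57  55  56  56  56  53  57  54  57  56  56  54
107 104 104 107 108 106 108 109 107 109 109 109 107 107 108 106 108 116
113 112 113 112 113 112 111 112 112 113 113 110 112 114 113 111 113 114
112 110 111 112 115 114 111 112 116 118 120 114 114 114 111 111 110 113
111 111 110 113 114 113 112 125 119 116 121 127 118 110 110 111 108 109
111 111 109 111 111  95 122 106 115 134 124 110 125 109 109 108 107 107
107 110 108  99  96 101 106 108 148 151 149 127 114 119  98  98 107 106
110 110 108  92  90 107 103 117 150 152 153 141 107 129  97  97 102 104
112 107 105  88  87 107 104 103 150 150 151 118 103 131 100 101 101 100
103 107 104  94  89  98 110  93 100 117 107  98 111 117 104 105 102 104
105 104 104 103  91  89 109 108  88  85  90 109 130  99  97  97  98 103
110 108 104 104 104 105 104 114 123 127 132 120  98  98 102  97 102 108
105 106 106 107 106 106 104 108 106 107 106 106 102 106 105 104 104 106
104 104 105 106 104 104 106 103 102 105 104 106 104 104 102 104 104 103
 95  93  95  93  93  93  94  92  92  92  89  93  92  92  92  92  94  92
114 113 115 111 114 115 113 113 115 113 110 108 110 114 112 112 110 111
```

```bash
python3 - <<'E'
from h import *
np.set_printoptions(precision=4,suppress=True)
d=load('w8')
print(onz(d,253.7,104,.108,True),onz(d,254,103,.117,True))
a=np.array([.4232,.4105]);
for L in(onz(d,253.8,103.5,.112,True)[:2],np.array([.4224,.4083])):
    S=np.array([.4658,.2462]); v=L-S; print(L,np.hypot(*v),(L+S)/2,np.arctan2(-v[0],v[1]))
E
```

```text
[0.4223 0.4093 0.108 ] [0.4223 0.4099 0.117 ]
[0.4222 0.4096] 0.16910073834640385 [0.444  0.3279] 0.2604797733865719
[0.4224 0.4083] 0.1678093263200827 [0.4441 0.3272] 0.2616004337176008
```

Call:
{"api": "carry_out", "payload": {"motion": [[[0,0.004,0.04,0,0,0],[0,0,0.05,0,0,0],[0,0,0.05,0,0,0],[0,0,0.05,0,0,0],[0,0,0.04,0,0,0]]]}}

```text
clock: 10.12
tcp_pos: [0.4431, 0.3263, 0.0647]
tcp_rot: [-0.0, 0.608, 0.794, -0.001]
wrist_force: [-0.1, 0.5, -4.7]
grip_width: 0.36
grasp_force: 14.9
```

Call:
{"api": "carry_out", "payload": {"motion": [[[0,0,0.008,0,0,0],[0,0,0.006,0,0,0],[0,0,0.004,0,0,0],[0,0,0.003,0,0,0],[0,0,0,0,0,0]]]}}

```text
clock: 10.53
tcp_pos: [0.4441, 0.3281, 0.0549]
tcp_rot: [0.0, 0.608, 0.794, 0.001]
wrist_force: [0.1, 0.1, -5.4]
grip_width: 0.365
grasp_force: 14.9
```

Call:
{"api": "carry_out", "payload": {"motion": [[[0,0,0.003,0,0,0],[0,0,0.003,0,0,0],[0,0,0.003,0,0,0],[0,0,0.002,0,0,0],[0,0,0,0,0,0]]]}}

```text
clock: 10.95
tcp_pos: [0.4448, 0.3293, 0.0488]
tcp_rot: [0.001, 0.608, 0.794, 0.002]
wrist_force: [-0.8, 4.0, 8.9]
grip_width: 0.36
grasp_force: 15.1
```

Call:
{"api": "carry_out", "payload": {"motion": [[[0,0,0,0,0,0],[0,0,0,0,0,0],[0,0,0,0,0,0],[0,0,0,0,0,0],[0,0,0,0,0,0]]], "grip": 0.2}}

```text
clock: 11.37
tcp_pos: [0.4436, 0.3279, 0.0473]
tcp_rot: [0.0, 0.607, 0.794, -0.0]
wrist_force: [0.0, 0.1, 0.7]
grip_width: 0.589
grasp_force: 0.0
```

Call:
{"api": "carry_out", "payload": {"motion": [[[0,0,0,0,0,0],[0,0,-0.01,0,0,0],[0,0,-0.02,0,0,0],[0,0,-0.03,0,0,0],[0,0,-0.04,0,0,0]]]}}

```text
clock: 11.78
tcp_pos: [0.443, 0.3276, 0.1073]
tcp_rot: [-0.0, 0.608, 0.794, -0.001]
wrist_force: [-0.4, 0.5, -0.5]
grip_width: 0.6
grasp_force: 0.0
```

Call:
{"api": "carry_out", "payload": {"motion": [[[0,0,-0.05,0,0,0],[0,0,-0.05,0,0,0],[0,0,-0.05,0,0,0],[0,0,0,0,0,0],[0,0,0,0,0,0]]]}}

```text
clock: 12.2
tcp_pos: [0.444, 0.3282, 0.1991]
tcp_rot: [0.001, 0.607, 0.794, 0.002]
wrist_force: [0.7, 0.9, 0.3]
grip_width: 0.598
grasp_force: 0.0
```

```bash
python3 - <<'E'
from h import *
np.set_printoptions(precision=4,suppress=True)
d=snap('wrist','w9'); snap('side','s9'); o=bot.get_obs(); print(o['tcp_pos'],o['tcp_rot'],o['grip_width'],o['qpos'])
# foot (white) blob
im=d['img'].astype(int); m=(im.min(2)>120)&(np.ptp(im,axis=2)<50)
print(proj(d,[[.444,.328,.026],[.444,.328,.09]],True)); print([b for b in blobs(m,100)])
b=(im[...,0]-im[...,2]>25)&(im[...,0]<150)&(im[...,2]<60); print([x for x in blobs(b,100)])
E
```

```text
[0.4432 0.3277 0.1968] [-0.0001  0.6075  0.7943 -0.0004] 0.6022154439428377 [ 0.5168  0.3807  1.7338 -0.0001  1.0279  0.2519]
[[251.3046 173.1446]
 [251.5848 184.7905]]
[([145.2, 49.4], [117, 0, 51, 80, 819]), ([174.2, 36.5], [149, 0, 53, 77, 2309]), ([352.2, 24.4], [303, 13, 89, 23, 836]), ([358.7, 93.6], [190, 41, 322, 122, 586]), ([13.4, 56.3], [5, 53, 17, 8, 107]), ([31.7, 57.8], [23, 54, 19, 9, 120]), ([53.5, 60.1], [43, 56, 21, 9, 133]), ([76.6, 62.9], [65, 58, 24, 11, 173]), ([6.4, 106.2], [0, 61, 20, 110, 1292]), ([102.7, 66.7], [90, 61, 26, 12, 195]), ([21.9, 118.3], [8, 63, 32, 115, 1919]), ([42.0, 121.1], [27, 66, 35, 115, 2235]), ([65.4, 119.0], [47, 69, 39, 106, 2265]), ([91.9, 116.6], [73, 72, 41, 93, 2166]), ([107.7, 126.0], [102, 112, 10, 27, 108]), ([250.6, 161.3], [230, 149, 43, 33, 700]), ([2.7, 181.2], [0, 172, 7, 20, 123]), ([14.4, 181.3], [8, 175, 19, 14, 141]), ([474.3, 204.7], [466, 182, 22, 49, 299]), ([21.0, 219.7], [0, 202, 54, 36, 853]), ([348.0, 227.8], [327, 221, 41, 21, 177]), ([285.3, 297.5], [280, 283, 15, 25, 126]), ([505.8, 370.3], [497, 352, 15, 32, 306]), ([4.1, 375.4], [0, 361, 12, 23, 147])]
[([474.1, 87.1], [416, 30, 96, 94, 4746]), ([284.7, 110.8], [184, 75, 151, 127, 1136]), ([434.8, 148.7], [427, 142, 16, 15, 113]), ([476.2, 165.9], [465, 148, 25, 35, 171]), ([251.1, 181.1], [236, 165, 31, 33, 852]), ([297.5, 209.8], [281, 180, 25, 71, 389]), ([152.7, 267.5], [146, 244, 17, 48, 451]), ([348.9, 267.2], [340, 244, 17, 48, 458]), ([317.9, 303.4], [159, 292, 264, 19, 883])]
```

Call:
{"api": "carry_out", "payload": {"motion": [[[0,0,-0.01,0,0,0.1],[0,0,0,0,0,0.115],[-0.03,-0.002,0,0,0,0],[-0.05,-0.002,0,0,0,0],[-0.065,-0.003,0,0,0,0]]]}}

```text
clock: 12.72
tcp_pos: [0.4524, 0.2414, 0.2018]
tcp_rot: [-0.001, 0.648, 0.761, -0.001]
wrist_force: [1.1, 0.5, 0.2]
grip_width: 0.601
grasp_force: 0.0
```

Call:
{"api": "carry_out", "payload": {"motion": [[[-0.065,-0.003,0,0,0,0],[-0.065,-0.003,0,0,0,0],[-0.065,-0.003,0,0,0,0],[-0.065,-0.003,0,0,0,0],[-0.065,-0.003,0,0,0,0]]]}}

```text
clock: 13.13
tcp_pos: [0.4741, 0.0456, 0.2022]
tcp_rot: [-0.001, 0.649, 0.761, -0.001]
wrist_force: [1.6, 1.5, -0.0]
grip_width: 0.601
grasp_force: 0.0
```

Call:
{"api": "carry_out", "payload": {"motion": [[[-0.065,-0.003,0,0,0,0],[-0.065,-0.003,0,0,0,0],[-0.065,-0.003,0,0,0,0],[-0.065,-0.003,0,0,0,0],[-0.065,-0.003,0,0,0,0]]], "grip": 0.2}}

```text
clock: 13.55
tcp_pos: [0.4958, -0.1485, 0.2021]
tcp_rot: [-0.001, 0.649, 0.76, -0.0]
wrist_force: [1.3, 1.1, -0.1]
grip_width: 0.599
grasp_force: 0.0
```

Call:
{"api": "carry_out", "payload": {"motion": [[[-0.065,-0.003,0,0,0,0],[-0.065,-0.003,0,0,0,0],[-0.05,0,0,0,0,0],[-0.03,0,0,0,0,0],[0,0,0,0,0,0]]]}}

```text
clock: 13.97
tcp_pos: [0.5124, -0.2747, 0.2013]
tcp_rot: [-0.001, 0.65, 0.76, -0.0]
wrist_force: [0.5, -0.2, -0.8]
grip_width: 0.599
grasp_force: 0.0
```

```bash
python3 - <<'E'
from h import *
np.set_printoptions(precision=4,suppress=True)
d=snap('wrist','w10'); o=bot.get_obs(); print(o['tcp_pos'],o['tcp_rot'],o['wrist_force'],d['origin'])
print(proj(d,[[.4915,-.128,.008],[.517,-.296,.008],[.504,-.212,.048]],True))
cv2.imwrite('pics/w10b.png',cv2.resize(d['img'][:,:,::-1][0:300,100:500],(800,600),interpolation=cv2.INTER_CUBIC))
im=d['img'].astype(int); wood=(im[...,0]-im[...,2]>60); print(blobs(wood,1500))
E
```

```text
[ 0.5121 -0.2727  0.2015] [-0.0014  0.6502  0.7598 -0.0001] [0.0543 0.0455 0.0622] [ 0.5008 -0.2054  0.3941]
[[253.6129  57.3169]
 [252.9206 186.086 ]
 [253.2999 122.5443]]
[([255.2, 120.6], [204, 46, 102, 151, 13863]), ([471.9, 169.3], [421, 97, 91, 153, 7292])]
```

View pics/w10b.png

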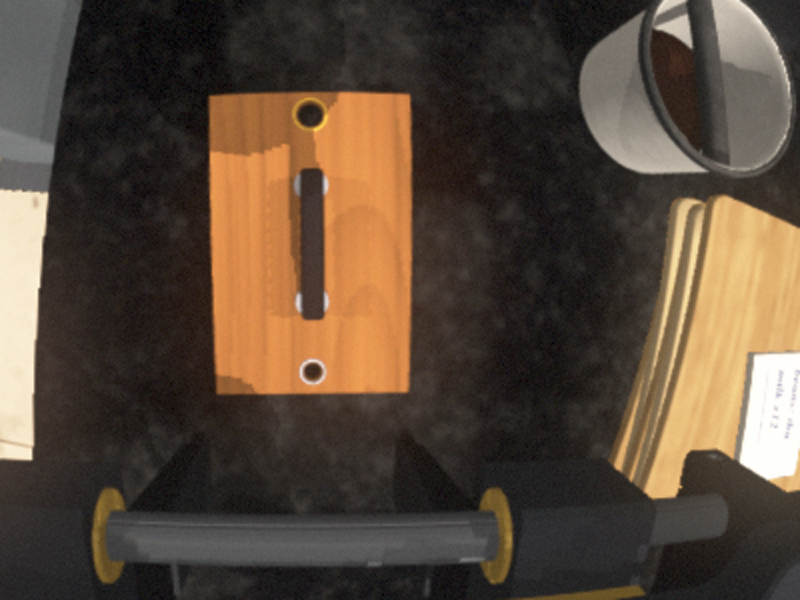

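Large brass hole at px (255,57), small steel hole at (256.4,186), handle middle at (256.2,122).

```bash
python3 - <<'E'
from h import *
np.set_printoptions(precision=4,suppress=True)
d=load('w10')
im=d['img'].astype(int); dark=(im.max(2)<75)
for b in blobs(dark[30:200,215:295],20): print(b)
L=onz(d,255,57,.008,True);S=onz(d,256.4,186,.008,True);H=onz(d,256.2,122,.048,True)
v=L-S; print(L,S,H,np.linalg.norm(v),(L+S)/2,np.arctan2(-v[0],v[1]))
print(tri(ray(d,256.2,122,True),ray(load('wrist0'),168,290,True)))
q=bot.get_obs()['tcp_rot']; print(R.from_quat(q,scalar_first=True).as_matrix())
t=bot.get_obs()['tcp_pos']; M=R.from_quat(q,scalar_first=True).as_matrix(); c=(L+S)/2; c[2]=.04; print('tool delta',M.T@(c-t),M.T@(c-t)/.6)
E
```

```text
([39.1, 7.5], [0, 0, 80, 17, 1275])
([39.6, 27.1], [34, 22, 12, 11, 102])
([40.2, 85.8], [36, 55, 10, 74, 580])
([40.9, 155.1], [38, 153, 7, 6, 31])
([11.0, 168.4], [0, 167, 25, 3, 54])
([35.5, 168.5], [26, 168, 20, 2, 38])
[ 0.4932 -0.1273  0.008 ] [ 0.5216 -0.2952  0.008 ] [ 0.5072 -0.2108  0.048 ] 0.170248060531592 [ 0.5074 -0.2112  0.008 ] 0.16749530540811322
(array([ 0.4981, -0.2063, -0.0179]), [np.float64(0.011758158683351389), np.float64(0.011758158683351429)])
[[-0.1545  0.988  -0.0023]
 [ 0.988   0.1545  0.0017]
 [ 0.002  -0.0021 -1.    ]]
tool delta [0.0612 0.0052 0.1616] [0.1019 0.0087 0.2693]
```

Call:
{"api": "carry_out", "payload": {"motion": [[[0.05,0.005,0.02,0,0,-0.025],[0.052,0.004,0.05,0,0,0],[0,0,0.06,0,0,0],[0,0,0.05,0,0,0],[0,0,0.03,0,0,0]]], "grip": 0.1}}

```text
clock: 14.43
tcp_pos: [0.5066, -0.2089, 0.0754]
tcp_rot: [-0.002, 0.644, 0.765, -0.0]
wrist_force: [1.0, -0.3, 1.0]
grip_width: 0.547
grasp_force: 0.0
```

Call:
{"api": "carry_out", "payload": {"motion": [[[0,0,0.027,0,0,0],[0,0,0.02,0,0,0],[0,0,0.02,0,0,0],[0,0,0,0,0,0],[0,0,0,0,0,0]]]}}

```text
clock: 14.85
tcp_pos: [0.5076, -0.2104, 0.0378]
tcp_rot: [-0.001, 0.644, 0.765, -0.0]
wrist_force: [0.4, -1.0, 0.4]
grip_width: 0.553
grasp_force: 0.0
```

Call:
{"api": "carry_out", "payload": {"motion": [[[-0.001,0,0.004,0,0,0],[0,0,0,0,0,0],[0,0,0,0,0,0],[0,0,0,0,0,0],[0,0,0,0,0,0]]], "grip": -1, "force": 25}}

```text
clock: 15.27
tcp_pos: [0.5084, -0.2123, 0.0363]
tcp_rot: [0.0, 0.645, 0.765, 0.0]
wrist_force: [-0.3, -0.7, -0.9]
grip_width: 0.258
grasp_force: 0.0
```

Call:
{"api": "carry_out", "payload": {"motion": [[[0,0,0,0,0,0],[0,0,0,0,0,0],[0,0,0,0,0,0],[0,0,0,0,0,0],[0,0,0,0,0,0]]]}}

```text
clock: 15.68
tcp_pos: [0.5083, -0.2122, 0.0359]
tcp_rot: [0.0, 0.645, 0.765, 0.0]
wrist_force: [-0.1, 0.1, 0.4]
grip_width: 0.004
grasp_force: 0.0
```

Call:
{"api": "carry_out", "payload": {"motion": [[[0,0,0.005,0,0,0],[0,0,0,0,0,0],[0,0,0.005,0,0,0],[0,0,0,0,0,0],[0,0,0,0,0,0]]]}}

```text
clock: 16.1
tcp_pos: [0.5082, -0.2121, 0.0297]
tcp_rot: [-0.0, 0.645, 0.765, -0.0]
wrist_force: [-0.8, -0.9, 0.3]
grip_width: 0.005
grasp_force: 0.0
```

```bash
python3 - <<'E'
from h import *
np.set_printoptions(precision=4,suppress=True)
d=snap('wrist','w11'); o=bot.get_obs(); print(o['tcp_pos'],o['wrist_force'],d['origin'])
t=o['tcp_pos']; print('tip pred',proj(d,[t,t-[0,0,.014],t+[0,0,.015],t+[0,0,.03]],True)); 
print('bar ends/holes',proj(d,[[.4999,-.1668,.048],[.5149,-.2556,.048],[.4932,-.1273,.008]],True))
im=d['img']; print('row lum profile at cols 225..275, rows 120..250')
g=im.astype(int).max(2); 
for v in range(150,262,4): print(v,' '.join(f'{x:3d}' for x in g[v,222:286:3]))
E
```

```text
[ 0.5082 -0.2122  0.0298] [-0.2761  0.7197 -0.4548] [ 0.4952 -0.1429  0.2223]
tip pred [[252.545  220.6377]
 [252.4506 214.076 ]
 [252.66   228.6702]
 [252.7922 237.9667]]
bar ends/holes [[251.9509 157.5732]
 [251.3424 288.987 ]
 [251.9415  94.5281]]
row lum profile at cols 225..275, rows 120..250
150 254 254 253 211 210 215 226 180 131 131 133 134 143 255 253 254 254 253 254 254 254 254
154 250 248 249 241 176 185 201  98  98  94  98  99  99 157 254 253 252 252 252 253 254 254
158 250 248 248 242 176 200 173  98 100 102 104 103 107 120 254 253 252 252 252 253 254 254
162 249 248 248 242 177 192 140 100 103 105 105 103 107 105 253 253 253 252 252 253 254 254
166 249 248 248 241 178 181 138 102 102 102 107 104 106 105 253 253 253 252 252 253 254 254
170 249 248 248 242 178 181 125 102  99 103 107 104 105 104 252 253 252 252 252 253 254 254
174 249 248 249 242 179 177 130  97 100  99 101 103 106 106 254 254 254 252 252 253 254 254
178 249 247 249 242 178 178 124  98  97 103 104 104 106 109 254 254 253 252 253 253 253 253
182 249 247 249 243 179 178 133  99 100  99 101 102 106 105 254 2
[... 1074 characters left out ...]
  73  73  74  72  72  74  75 246 250 250 251 253 253 253
234  76  78  78  74  77  75  77  78  69  70  75  72  77  82  79  81  80  80  85  84  85  84
238  73  75  78  75  75  70  74  74  67  73  72  69  73  79  77  77  80  83  79  84  82  83
242  74  73  67  72  73  68  67  73  66  72  73  67  74  75  72  76  75  78  80  79  82  78
246  67  68  69  69  67  67  67  68 127  69  69 126  70  72  74  75  74  72  75  73  76  79
250  64  66  66  68  66  67  62  67 154  65  67 151  73  66  69  66  70  71  69  76  72  74
254  61  59  63  64  61  60  62  67 158  79  67 163  69  65  66  65  66  65  68  65  66  70
258  72  70  72  68  71  69  72  73 189  89  86 162  74  73  70  70  71  72  75  74  74  78
```

```bash
python3 - <<'E'
from h import *
np.set_printoptions(precision=1,suppress=True)
for n,t,rot in(('w11',[.5082,-.2121,.0297],[0,.645,.765,0]),('w10',[.5124,-.2747,.2013],[-.001,.65,.76,0])):
    d=load(n); M=R.from_quat(rot,scalar_first=True).as_matrix()
    for up in(-.014,0,.01,.02,.03,.04):
        print(n,up,proj(d,[np.array(t)+M@np.array([fx,s,-up]) for fx in(0,.01) for s in((-.012,.012) if n=='w11' else (-.0285,.0285,.0405))],True).ravel())
d=load('w10'); g=d['img'].astype(int).max(2)
for v in range(200,240,2): print(v,' '.join(f'{x:3d}' for x in g[v,190:320:4]))
E
```

```text
w11 -0.014 [236.1 213.9 268.8 213.9 235.9 200.8 269.  200.9]
w11 0 [235.1 220.4 269.9 220.5 234.9 206.6 270.2 206.6]
w11 0.01 [234.3 225.7 270.8 225.7 234.1 211.2 271.2 211.3]
w11 0.02 [233.5 231.4 271.8 231.4 233.2 216.3 272.2 216.4]
w11 0.03 [232.6 237.7 272.9 237.7 232.2 222.  273.4 222. ]
w11 0.04 [231.5 244.7 274.1 244.7 231.1 228.3 274.6 228.3]
w10 -0.014 [213.8 213.8 291.  213.7 306.9 213.6 213.3 200.8 291.5 200.7 307.6 200.7]
w10 0 [211.4 220.3 293.6 220.2 310.5 220.  210.8 206.5 294.2 206.5 311.3 206.4]
w10 0.01 [209.5 225.4 295.6 225.4 313.3 225.2 208.8 211.1 296.3 211.1 314.2 210.9]
w10 0.02 [207.4 231.1 297.8 231.1 316.3 230.8 206.6 216.2 298.6 216.1 317.4 215.9]
w10 0.03 [205.1 237.4 300.2 237.3 319.7 236.9 204.2 221.8 301.2 221.7 320.9 221.5]
w10 0.04 [202.6 244.3 302.9 244.2 323.3 243.7 201.6 228.  304.  227.9 324.8 227.6]
200  32  36  38  38  42  47  43  50  50  54  58  74  71  73  66  63  65  67  81  73  67  73  76  86  79  76  71  67  63  62  65  61  56
202  28  35  39  39  35  39  41  49  50  48  57  65  70  74  65  62  65  68  72  76  69  68  74  85  83  74  67  6
[... 1769 characters left out ...]
  34  30  34  30  41
230  20  21  33  26  43  39  39  40  45  46  54  46  46  49  48  53  47  47  48  61  49  56  52  51  56  61  65  37  39  33  32  27  40
232  26  26  31  31  44  40  37  45  42  42  52  46  45  51  41  51  45  49  50  52  45  51  47  54  53  63  63  35  31  30  29  28  27
234  32  29  29  26  44  50  47  44  40  44  41  47  48  50  42  45  52  50  51  55  47  50  51  55  51  63  63  33  31  32  27  25  28
236  23  26  20  35  44  43  39  42  40  41  46  48  45  47  42  44  45  43  51  51  49  48  44  55  49  59  61  34  31  31  21  24  25
238  26  35  32  33  48  38  37  35  34  41  42  48  45  44  47  46  42  46  46  51  48  54  49  60  58  46  53  31  29  31  25  26  26
```

Call:
{"api": "carry_out", "payload": {"motion": [[[0,0,0.004,0,0,0],[0,0,0.002,0,0,0],[0,0,0.002,0,0,0],[0,0,0.002,0,0,0],[0,0,0,0,0,0]]]}}

```text
clock: 16.57
tcp_pos: [0.5083, -0.2122, 0.025]
tcp_rot: [0.0, 0.644, 0.765, 0.0]
wrist_force: [-4.2, 2.6, 15.2]
grip_width: 0.009
grasp_force: 7.8
```

Call:
{"api": "carry_out", "payload": {"motion": [[[0,0,0.002,0,0,0],[0,0,0.002,0,0,0],[0,0,0.002,0,0,0],[0,0,0,0,0,0],[0,0,0,0,0,0]]]}}

```text
clock: 16.98
tcp_pos: [0.5084, -0.2123, 0.0247]
tcp_rot: [0.001, 0.644, 0.765, 0.0]
wrist_force: [-14.7, 7.4, 60.9]
grip_width: 0.003
grasp_force: 30.1
```

Contact with the bar top comes at TCP z≈0.0255, so the real fingertips sit about 22 mm behind the reported TCP. I'll back up, open, and grasp correspondingly lower.

Call:
{"api": "carry_out", "payload": {"motion": [[[0,0,-0.02,0,0,0],[0,0,-0.02,0,0,0],[0,0,0,0,0,0],[0,0,0,0,0,0],[0,0,0,0,0,0]]], "grip": 0}}

```text
clock: 17.4
tcp_pos: [0.5081, -0.2121, 0.0437]
tcp_rot: [-0.0, 0.645, 0.765, -0.0]
wrist_force: [1.7, 0.2, -0.9]
grip_width: 0.297
grasp_force: 0.0
```

Call:
{"api": "carry_out", "payload": {"motion": [[[0,0,0,0,0,0],[0,0,0.02,0,0,0],[0,0,0.02,0,0,0],[0,0,0.018,0,0,0],[0,0,0.014,0,0,0]]]}}

```text
clock: 17.82
tcp_pos: [0.5079, -0.212, -0.0004]
tcp_rot: [-0.001, 0.645, 0.765, -0.0]
wrist_force: [0.1, -0.8, -0.4]
grip_width: 0.498
grasp_force: 0.0
```

Call:
{"api": "carry_out", "payload": {"motion": [[[0,0,0,0,0,0],[0,0,0,0,0,0],[0,0,0,0,0,0],[0,0,0,0,0,0],[0,0,0,0,0,0]]], "grip": -1}}

```text
clock: 18.23
tcp_pos: [0.5085, -0.2123, 0.0016]
tcp_rot: [0.0, 0.645, 0.765, 0.0]
wrist_force: [-0.6, -0.2, 0.5]
grip_width: 0.203
grasp_force: 0.0
```

Call:
{"api": "carry_out", "payload": {"motion": [[[0,0,0,0,0,0],[0,0,0,0,0,0],[0,0,0,0,0,0],[0,0,0,0,0,0],[0,0,0,0,0,0]]]}}

```text
clock: 18.65
tcp_pos: [0.5085, -0.2123, 0.0016]
tcp_rot: [0.0, 0.645, 0.765, 0.0]
wrist_force: [-1.3, 0.6, 5.9]
grip_width: 0.147
grasp_force: 25.0
```

Call:
{"api": "carry_out", "payload": {"motion": [[[0,0,-0.01,0,0,0],[0,0,-0.02,0,0,0],[0,0,-0.04,0,0,0],[0,0,-0.05,0,0,0],[0,0,-0.05,0,0,0]]], "force": 35}}

```text
clock: 19.07
tcp_pos: [0.5076, -0.2118, 0.1038]
tcp_rot: [-0.001, 0.644, 0.765, -0.0]
wrist_force: [1.5, 0.1, -2.9]
grip_width: 0.143
grasp_force: 35.0
```

Call:
{"api": "carry_out", "payload": {"motion": [[[0,0,-0.05,0,0,0],[0,0,-0.05,0,0,0],[0,0,-0.03,0,0,0],[0,0,0,0,0,0],[0,0,0,0,0,0]]]}}

```text
clock: 19.48
tcp_pos: [0.5081, -0.2121, 0.1812]
tcp_rot: [0.0, 0.644, 0.765, 0.0]
wrist_force: [0.4, 0.3, -4.6]
grip_width: 0.144
grasp_force: 35.0
```

```bash
python3 - <<'E'
from h import *
np.set_printoptions(precision=4,suppress=True)
d=snap('wrist','w12'); o=bot.get_obs(); t=o['tcp_pos']; print(t,o['tcp_rot'],o['wrist_force'],o['moment'],o['grip_width'],d['origin'])
M=R.from_quat(o['tcp_rot'],scalar_first=True).as_matrix()
P=proj(d,[t+M@np.array([.085,0,-.0065]),t+M@np.array([.1,.065,-.0065]),t+M@np.array([.1,-.065,-.0065])],True); print(P)
im=d['img'].astype(int); u,v=P[0].astype(int)
print([b for b in blobs(im[v-30:v+30,u-30:u+30].max(2)<75,20)],u-30,v-30)
w=im[...,0]-im[...,2]>60; print(blobs(w,3000))
for r in(110,130,150): 
    c=np.nonzero(w[r,150:350])[0]+150; print(r,c.min(),c.max())
for c in(215,290):
    rr=np.nonzero(w[:140,c])[0]; print(c,rr.min())
E
```

```text
[ 0.5077 -0.2118  0.18  ] [-0.0007  0.6445  0.7646 -0.0001] [ 0.2696  0.7868 -2.6322] [0.0464 0.0136 0.0024] 0.14461228160327674 [ 0.4949 -0.1427  0.3737]
[[252.1634  92.7266]
 [353.0415  74.0497]
 [150.9371  73.6499]]
[([29.5, 2.0], [0, 0, 60, 5, 300]), ([28.8, 28.8], [17, 17, 25, 25, 488])] 222 62
[([250.6, 145.7], [149, 67, 204, 166, 29125]), ([478.5, 194.4], [431, 147, 81, 102, 4781])]
110 150 349
130 150 349
150 151 349
215 67
290 68
```

Call:
{"api": "carry_out", "payload": {"motion": [[[0,0,0,0,0,-0.09],[0,0,0,0,0,-0.092],[0.03,0.008,0,0,0,0],[0.05,0.008,0,0,0,0],[0.06,0.008,0,0,0,0]]]}}

```text
clock: 19.95
tcp_pos: [0.4997, -0.1271, 0.1787]
tcp_rot: [-0.002, 0.61, 0.792, -0.001]
wrist_force: [0.6, 1.2, -2.8]
grip_width: 0.145
grasp_force: 35.0
```

Call:
{"api": "carry_out", "payload": {"motion": [[[0.06,0.008,0,0,0,0],[0.06,0.008,0,0,0,0],[0.06,0.008,0,0,0,0],[0.06,0.008,0,0,0,0],[0.06,0.008,0,0,0,0]]]}}

```text
clock: 20.37
tcp_pos: [0.4758, 0.0544, 0.1792]
tcp_rot: [-0.001, 0.609, 0.793, -0.001]
wrist_force: [1.5, 0.1, -3.2]
grip_width: 0.146
grasp_force: 35.0
```

Call:
{"api": "carry_out", "payload": {"motion": [[[0.06,0.008,0,0,0,0],[0.06,0.008,0,0,0,0],[0.06,0.008,0,0,0,0],[0.06,0.008,0,0,0,0],[0.06,0.008,0,0,0,0]]]}}

```text
clock: 20.78
tcp_pos: [0.4526, 0.2343, 0.1791]
tcp_rot: [-0.001, 0.609, 0.793, -0.001]
wrist_force: [1.5, -0.2, -3.6]
grip_width: 0.147
grasp_force: 35.0
```

Call:
{"api": "carry_out", "payload": {"motion": [[[0.06,0.008,0,0,0,0],[0.05,0.008,0,0,0,0],[0.03,0.008,0,0,0,0],[0.014,0,0,0,0,0],[0,0,0,0,0,0]]]}}

```text
clock: 21.2
tcp_pos: [0.4429, 0.3267, 0.1792]
tcp_rot: [-0.001, 0.608, 0.794, -0.001]
wrist_force: [-0.1, -0.5, -3.3]
grip_width: 0.145
grasp_force: 35.0
```

Call:
{"api": "carry_out", "payload": {"motion": [[[0,0,0,0,0,0],[0,0,0,0,0,0],[0,0,0,0,0,0],[0,0,0,0,0,0],[0,0,0,0,0,0]]]}}

```text
clock: 21.62
tcp_pos: [0.4443, 0.3252, 0.1812]
tcp_rot: [0.0, 0.61, 0.793, 0.0]
wrist_force: [0.2, -0.0, -3.3]
grip_width: 0.145
grasp_force: 35.0
```

```bash
cat > m.py <<'E'
from h import *
import sys
np.set_printoptions(precision=4,suppress=True)
d=snap('wrist',sys.argv[1]); o=bot.get_obs(); t=o['tcp_pos']; q=o['tcp_rot']; print(t,q,o['wrist_force'],o['grip_width'])
yaw=2*np.arctan2(q[2],q[1])-np.pi/2; print('yaw',yaw)
M=R.from_quat(q,scalar_first=True).as_matrix()
u,v=proj(d,t+M@np.array([.085,0,-.0065]),True)[0].astype(int); im=d['img'].astype(int)
for b in blobs(im[v-30:v+30,u-30:u+30].max(2)<75,20): print('hole px',b[0][0]+u-30,b[0][1]+v-30,b[1][2:],'world',onz(d,b[0][0]+u-30,b[0][1]+v-30,t[2]+.0065,True))
c=t[:2]+(M@np.array([.0013,-.0007,0]))[:2]; y=yaw; a=np.array([-np.sin(y),np.cos(y)])
print('est lid centre',c,'holes',c+.085*a,c-.085*a)
e=np.array([.444,.3276])-c; print('move tool x,y norm',(M.T@np.r_[e,0])[:2]/.6,'yaw norm',-(.261-yaw)/.5)
E
python3 m.py w13
```

```text
[0.4443 0.3253 0.1813] [0.0001 0.6094 0.7929 0.0001] [-0.1094  0.6689 -2.5111] 0.14193955037334918
yaw 0.2601688601867025
hole px 251.5 64.0 [60, 5, 300] world [0.4169 0.4251 0.1878]
hole px 251.10000000000002 80.3 [15, 3, 32] world [0.4193 0.4149 0.1878]
est lid centre [0.4433 0.3264] holes [0.4214 0.4086] [0.4652 0.2443]
move tool x,y norm [0.0016 0.0017] yaw norm -0.0016622796265950424
```

Call:
{"api": "carry_out", "payload": {"motion": [[[0.0016,0.0017,0.01,0,0,0],[0,0,0.03,0,0,0],[0,0,0.03,0,0,0],[0,0,0.02,0,0,0],[0,0,0.006,0,0,0]]]}}

```text
clock: 22.08
tcp_pos: [0.4441, 0.3265, 0.1214]
tcp_rot: [-0.001, 0.609, 0.793, -0.001]
wrist_force: [-0.2, 0.7, -3.5]
grip_width: 0.145
grasp_force: 35.0
```

Call:
{"api": "carry_out", "payload": {"motion": [[[0,0,0,0,0,0],[0,0,0.003,0,0,0],[0,0,0.003,0,0,0],[0,0,0.003,0,0,0],[0,0,0,0,0,0]]]}}

```text
clock: 22.5
tcp_pos: [0.4448, 0.3271, 0.1183]
tcp_rot: [0.0, 0.609, 0.793, 0.0]
wrist_force: [-0.1, -0.1, -3.3]
grip_width: 0.144
grasp_force: 35.0
```

```bash
python3 m.py w14
```

```text
[0.4448 0.3271 0.1183] [0.0001 0.6091 0.7931 0.0002] [ 0.2206 -0.1462 -3.7071] 0.13955709892706464
yaw 0.26104267552819693
hole px 251.5 64.5 [60, 4, 240] world [0.4174 0.4267 0.1248]
est lid centre [0.4438 0.3282] holes [0.4219 0.4103] [0.4658 0.2461]
move tool x,y norm [-0.001  0.   ] yaw norm 8.535105639384533e-05
```

Call:
{"api": "carry_out", "payload": {"motion": [[[-0.0007,0,0.003,0,0,0],[0,0,0.003,0,0,0],[0,0,0.003,0,0,0],[0,0,0.002,0,0,0],[0,0,0,0,0,0]]]}}

```text
clock: 22.97
tcp_pos: [0.4448, 0.3266, 0.1112]
tcp_rot: [-0.0, 0.609, 0.793, -0.0]
wrist_force: [0.1, -0.4, -3.2]
grip_width: 0.143
grasp_force: 35.0
```

Call:
{"api": "carry_out", "payload": {"motion": [[[0,0,0.002,0,0,0],[0,0,0.002,0,0,0],[0,0,0.002,0,0,0],[0,0,0.002,0,0,0],[0,0,0,0,0,0]]]}}

```text
clock: 23.38
tcp_pos: [0.4449, 0.3266, 0.1065]
tcp_rot: [0.0, 0.609, 0.793, -0.0]
wrist_force: [-0.2, 0.3, -3.1]
grip_width: 0.145
grasp_force: 35.0
```

Call:
{"api": "carry_out", "payload": {"motion": [[[0,0,0.002,0,0,0],[0,0,0.002,0,0,0],[0,0,0.002,0,0,0],[0,0,0.002,0,0,0],[0,0,0,0,0,0]]]}}

```text
clock: 23.8
tcp_pos: [0.4449, 0.3266, 0.1017]
tcp_rot: [0.0, 0.609, 0.793, -0.0]
wrist_force: [0.6, -0.7, -3.3]
grip_width: 0.148
grasp_force: 35.0
```

Call:
{"api": "carry_out", "payload": {"motion": [[[0,0,0.001,0,0,0],[0,0,0.001,0,0,0],[0,0,0,0,0,0],[0,0,0,0,0,0],[0,0,0,0,0,0]]]}}

```text
clock: 24.22
tcp_pos: [0.445, 0.3267, 0.1015]
tcp_rot: [0.0, 0.609, 0.793, 0.0]
wrist_force: [-1.3, -3.2, 6.7]
grip_width: 0.146
grasp_force: 35.0
```

Seated at the expected height, with the rim now carrying load. Release gently and retreat upward.

Call:
{"api": "carry_out", "payload": {"motion": [[[0,0,0,0,0,0],[0,0,0,0,0,0],[0,0,0,0,0,0],[0,0,0,0,0,0],[0,0,0,0,0,0]]], "grip": 0}}

```text
clock: 24.63
tcp_pos: [0.4449, 0.3267, 0.1007]
tcp_rot: [0.0, 0.609, 0.793, 0.0]
wrist_force: [0.5, 0.7, 0.6]
grip_width: 0.438
grasp_force: 0.0
```

Call:
{"api": "carry_out", "payload": {"motion": [[[0,0,0,0,0,0],[0,0,-0.01,0,0,0],[0,0,-0.02,0,0,0],[0,0,-0.04,0,0,0],[0,0,-0.05,0,0,0]]]}}

```text
clock: 25.05
tcp_pos: [0.4442, 0.3262, 0.1726]
tcp_rot: [-0.001, 0.609, 0.793, -0.001]
wrist_force: [0.7, -0.8, 1.1]
grip_width: 0.499
grasp_force: 0.0
```

Call:
{"api": "carry_out", "payload": {"motion": [[[-0.03,0,-0.04,0,0,0],[-0.06,0,0,0,0,0],[-0.06,0,0,0,0,0],[-0.03,0,0,0,0,0],[0,0,0,0,0,0]]]}}

```text
clock: 25.47
tcp_pos: [0.4735, 0.2197, 0.1974]
tcp_rot: [0.0, 0.61, 0.792, 0.0]
wrist_force: [-0.1, 0.2, -0.0]
grip_width: 0.5
grasp_force: 0.0
```

```bash
python3 - <<'E'
from h import *
np.set_printoptions(precision=4,suppress=True)
d=snap('wrist','w15'); o=bot.get_obs(); print(o['tcp_pos'],o['grasp_force'],o['wrist_force'],o['joint_vel'])
c=np.array([.444,.3276]);a=np.array([-np.sin(.261),np.cos(.261)]);b=np.array([a[1],-a[0]])
C=[np.r_[c+i*.1*a+j*.065*b,.108] for i in(-1,1) for j in(-1,1)]; print('pred corners',proj(d,C,True).ravel())
im=d['img'].astype(int); w=(im[...,0]-im[...,2]>125)
n,l,st,ce=cv2.connectedComponentsWithStats(w.astype(np.uint8)); i=1+st[1:,4].argmax(); print(st[i])
cn=max(cv2.findContours((l==i).astype(np.uint8),0,2)[0],key=cv2.contourArea); q=cv2.approxPolyDP(cv2.convexHull(cn),6,True)[:,0]; print(q.tolist())
print([onz(d,*p,.108,True)[:2].tolist() for p in q])
P=proj(d,[np.r_[c-.085*a,.108],np.r_[c+.085*a,.108]],True); print(P)
for u,v in P.astype(int):
    g=im[max(v-14,0):v+14:2,u-14:u+14:2]; print('\n'.join(' '.join(f'{x:3d}' for x in r) for r in g[...,0]-g[...,2])); print()
E
```

```text
[0.4732 0.2211 0.1973] 0.0 [-0.2003  0.6726  0.5433] [ 0.0439  0.0091 -0.0077  0.0071  0.0004  0.0243]
pred corners [185.2575 177.5507 317.2986 177.2782 184.891  -18.7121 316.7759 -18.9272]
[  183     4   136   172 17223]
[[184, 15], [228, 4], [308, 8], [317, 24], [316, 175], [223, 175], [185, 164]]
[[0.3657706171816083, 0.37051204413344097], [0.40458841796934686, 0.39035657924644085], [0.4795033167057994, 0.407698735275821], [0.491886566047255, 0.3938332290598545], [0.5306360781068046, 0.2495945515568867], [0.442722747663381, 0.22607971744589242], [0.4038997455858942, 0.2273718266464158]]
[[251.2714 161.8565]
 [250.8812  -9.0868]]
128 135 135 132 132 140 138 140 140 140 142 141 147 148
127 131 136 133 133 139 140 143 140 139 140 139 143 148
129 135 138 132 135 136 129 101 130 139 138 143 144 149
128 132 136 134  95  26  13  18  22  58 128 139 143 145
126 135 136  84  14  87  64  23  43  45  30 135 145 145
125 135 124  21  96  74  15  15  14  48  33  75 145 145
125 132  95  31  83  24  16  13  12  14  68  18 140 145
125 133  79  40  79  29  14  13  12  10  61  16 136 144
124 131  94  29  74  53  14  11  10  14  48  39 141 146
126 133 128  23  63  76  50  14  12  42  22  83 141 144
128 133 134  92  20  50  70  69  59  21  48 139 146 144
128 131 131 132 110  35  17  21  14  65 133 141 142 146
127 130 133 130 137 136 132 130 137 135 138 142 142 146
125 130 133 133 135 137 144 145 141 140 135 141 144 142

102 102 108 112 112 115 129 137 133 112 106 107 106 110
 97 105 107 110 113 116 113 116 112 110 105 106 110 108
100 133 132 109 112 115 117 114 116 111 108 104 110 108
```

```bash
python3 -c "
from h import *
print(bot.finish_job())"
```

```text
the job is handed in; nothing more can be done
None
```

The tamper stands upright in the case and the lid is on over both pins. The last wrist image has the steel pin inside its eyelet and the lid edges where a flush lid should be; the brass pin was out of view. The job is handed in at about 25 s, after one failed first grasp that tilted the tamper about 20° before it settled upright again, and no verdict came back.

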